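# Close the block press evenly

### The arm

A 6-joint arm with a two-finger parallel gripper is mounted at the origin on a cart in front of the work surface, level with it; the furniture and walls round the work are solid. World frame = base frame: x ahead of the robot, y to its left, z up, the work surface at z = 0. Lengths are in m, angles in rad, forces in N, time in s.
With the tool pointing down it reaches from about 0.35 to 0.775 m from the base axis. Payload 7.3 kg.
Tool frame: the origin (TCP) lies at the very end of the fingers, on their centre line; the grasp point (between the pads) lies 19 mm behind it (robot.hold_point_z is the distance from the TCP to the grasp point, in m); y points along the fingers, z is the direction in which the jaws open and shut, and the axes are right-handed (so a half turn about y gives the same grasp; the last joint's range is limited). The gripper opens to 92 mm and grips with 3 to 60 N. Pads are 19 mm wide; open, the fingers measure 130 mm over their backs; the gripper's body (75 mm by 190 mm) begins 47 mm behind the grasp point.
Start: joints at [-1.357, 0.342, 1.524, -0, 1.275, -0.146], TCP at [0.185, -0.491, 0.227] pointing down, gripper open.
Joint ranges: [-2.53, 2.53], [-0.77, 2.02], [0.04, 2.7], [-1, 4.14], [0.28, 2.66], [-3.11, 3.11]. Speed limits (rad/s): [2.57, 2.57, 3.14, 3.14, 3.14, 3.14].

### API

Orientations are given as [roll, pitch, yaw] about the fixed x, y, z axes, in that order (R = Rz(yaw) Ry(pitch) Rx(roll)).
In Python, from cell import robot gives the robot as it stands.
- The arm moves only by the shell command python3 -m crank 'ROWS' [OPENING] [FORCE]. ROWS is a JSON object of lists of equal length, an entry for each row: "xyz": the shift along the tool's x, y, z in cm, a list of three; "roll": the turn about the tool's y in degrees. A call has 1 to 20 rows; each row shifts and turns the commanded pose from where the row before left it, along the tool's axes as they then stand; what a row does not reach is not made up. A row lasts 1/10 s, in which the tool goes at most 50 mm and 8.59 degrees, less where a joint would pass 70% of its speed; a pose out of reach is approached as far as the arm can. A call is refused whole if a number of a shift passes 5 or a number of a turn 8.59, either way. A call with a gripper value outside its range is refused whole. OPENING is the gripper command: -1 is fully open, 1 is shut, values between are in proportion, set as the call begins (- or left out, the last holds). The fingers move at their own pace and stop on an object; FORCE is the grip in N (left out, the last holds). Time passes only in rows, so rows that do not move let the fingers close. It gives the time, the measured TCP pose, the force and the opening at its end, in the units of the state.
- robot.observe(): the state, without advancing time (a new reading comes with each control period).
- robot.read_camera(name): name is "scene" or "side" or "wrist"; returns the picture (420x560x3 uint8, red, green, blue); there is no depth.
- robot.calibration(name): a dict with "intrinsics" (3x3 intrinsics, pixels), "pose" (4x4, takes a point from camera to world coordinates). Camera axes: x right, y down, z forward; pixel columns grow to the right and rows downward; lengths in m; the calibration is good to about 2 mm. A picture is of the moment at which its call begins: read the wrist's pose just before it. calibration takes no time and is no camera call; for the wrist camera it gives the pose at the moment of the call.
- robot.hand_in(): hands the job in, once; it reports no verdict.
The state is a dict: "time": time; "qpos": joint angles; "qvel": joint speeds; "joint_efforts": joint torques, N m; "tool_pos": TCP position; "tool_rot": TCP orientation; "contact_force": force on the tool from outside, world axes, zero at the start; "torque": the same for the moment, N m; "opening": finger opening in m.
Only numpy, scipy, OpenCV 4.12 (cv2) and the standard library are available. Lean on these libraries where they do the work, as an engineer would, in place of code of your own. Each camera call takes 0.05 s, during which the arm holds its last target.

### The job

Clamp the printing block in the hand press with its four brass wing screws, turning them clockwise. First go round once from corner to opposite corner, giving every screw about an eighth of a turn with none of them tight yet; then go round again the same way and tighten each until it is felt to be firm, so that the top plate comes down level and sits flat on the block. Do not let the plate cock badly, do not over-tighten, and leave the things round about alone.

Things in the scene. Friction and masses are not known exactly. Their poses are not given: they have to be found in the camera images.
- press: hand press standing on the table: green bed plate 192 x 192 mm with four threaded studs at x, y = +-66 mm in its own frame and a guide pin at the middle of each side. Fixed. Origin: centre of its underside, on the table.
- top_plate: loose aluminium plate 160 x 160 x 10 mm with a raised cross on it, guided between the four pins with 1 mm of play. Four springs (0.6 N/mm each) under it push it up against the four nuts. It has to be brought down on the wooden printing block, 112 x 112 mm, that is fixed on the bed below it. That block's height differs from job to job: the seat lies anywhere from 4.0 to 7.0 mm below the plate's starting height and has to be felt. Origin: centre of the plate's underside; z up.
- nut_a: screw a, near left corner of the press seen from the robot (before the press is turned a little), diagonally opposite screw c: brass wing nut with a round flange, 26 mm across and 9 mm high, under its wing. Origin: underside of the flange, on the stud's axis, bearing on the top plate. It moves straight down as its wing is turned
- nut_b: screw b, near right corner of the press seen from the robot (before the press is turned a little), diagonally opposite screw d: brass wing nut with a round flange, 26 mm across and 9 mm high, under its wing. Origin: underside of the flange, on the stud's axis, bearing on the top plate. It moves straight down as its wing is turned
- nut_c: screw c, far right corner of the press seen from the robot (before the press is turned a little), diagonally opposite screw a: brass wing nut with a round flange, 26 mm across and 9 mm high, under its wing. Origin: underside of the flange, on the stud's axis, bearing on the top plate. It moves straight down as its wing is turned
- nut_d: screw d, far left corner of the press seen from the robot (before the press is turned a little), diagonally opposite screw b: brass wing nut with a round flange, 26 mm across and 9 mm high, under its wing. Origin: underside of the flange, on the stud's axis, bearing on the top plate. It moves straight down as its wing is turned
- grip_a (a point): centre of the brass wing bar of screw a, 31 mm above the underside of its nut: upright-sided bar 50 mm long (along this point's x), 10 mm thick (along y), 22 mm high, on a thin stem above the nut flange. Pinch it across its 10 mm from above, turn about the vertical
- grip_b (a point): centre of the brass wing bar of screw b, 31 mm above the underside of its nut: upright-sided bar 50 mm long (along this point's x), 10 mm thick (along y), 22 mm high, on a thin stem above the nut flange. Pinch it across its 10 mm from above, turn about the vertical
- grip_c (a point): centre of the brass wing bar of screw c, 31 mm above the underside of its nut: upright-sided bar 50 mm long (along this point's x), 10 mm thick (along y), 22 mm high, on a thin stem above the nut flange. Pinch it across its 10 mm from above, turn about the vertical
- grip_d (a point): centre of the brass wing bar of screw d, 31 mm above the underside of its nut: upright-sided bar 50 mm long (along this point's x), 10 mm thick (along y), 22 mm high, on a thin stem above the nut flange. Pinch it across its 10 mm from above, turn about the vertical
- wing_a (a joint): turn of screw a's wing in rad, growing clockwise seen from above (tightening); starts between -0.1 and 0.1. The nut goes down 4.5 mm per rad and stays where it is left. It runs with about 0.1 to 0.25 N m; once the plate sits on the block the torque climbs steeply: 0.2 to 0.5 N m above the running torque is firm, 0.8 above it is too tight. The screw tightened first gains a little more as the others follow
- wing_b (a joint): turn of screw b's wing in rad, growing clockwise seen from above (tightening); starts between -0.1 and 0.1. The nut goes down 4.5 mm per rad and stays where it is left. It runs with about 0.1 to 0.25 N m; once the plate sits on the block the torque climbs steeply: 0.2 to 0.5 N m above the running torque is firm, 0.8 above it is too tight. The screw tightened first gains a little more as the others follow
- wing_c (a joint): turn of screw c's wing in rad, growing clockwise seen from above (tightening); starts between -0.1 and 0.1. The nut goes down 4.5 mm per rad and stays where it is left. It runs with about 0.1 to 0.25 N m; once the plate sits on the block the torque climbs steeply: 0.2 to 0.5 N m above the running torque is firm, 0.8 above it is too tight. The screw tightened first gains a little more as the others follow
- wing_d (a joint): turn of screw d's wing in rad, growing clockwise seen from above (tightening); starts between -0.1 and 0.1. The nut goes down 4.5 mm per rad and stays where it is left. It runs with about 0.1 to 0.25 N m; once the plate sits on the block the torque climbs steeply: 0.2 to 0.5 N m above the running torque is firm, 0.8 above it is too tight. The screw tightened first gains a little more as the others follow
- key: steel T-shaped quoin key, 70 x 90 x 12 mm; bystander, to be left alone. Origin: centre of its underside
- quoin: dark iron quoin, 44 x 22 x 18 mm; bystander, to be left alone. Origin: centre of its underside
- rule: brass rule block, 54 x 18 x 22 mm; bystander, to be left alone. Origin: centre of its underside
- sort: wooden type block, 44 x 36 x 23 mm; bystander, to be left alone. Origin: centre of its underside

How it is judged:
By the outcome, as a careful person would: the job done as asked, in the order asked, and still so for the second after the job is handed in, with the robot touching nothing.
It also fails if it takes over 72 s, if anything falls off the work surface, if the arm or the gripper's body presses on something with over 40 N, if the wrist force passes 120 N, or if a joint passes its speed limit or range.

## Working session

There is one attempt and no reset: what is moved stays moved. The work goes in short steps, Python scripts to look and compute and a shell command to move; the robot and the scene stay as the last step left them, time stands still between calls to the robot, and variables do not carry over. Pictures are saved under pics/ and viewed, and the job is handed in when it is done.

```bash
ls; mkdir -p pics
python3 - <<'E'
from cell import robot
import cv2
o=robot.observe();print(o)
for n in ("scene","side","wrist"):
    c=robot.calibration(n);print(n,c)
    cv2.imwrite(f"pics/{n}0.png",robot.read_camera(n)[:,:,::-1])
E
```

```text
pics
{'time': 0.0, 'qpos': array([-1.35703047e+00,  3.42717977e-01,  1.52503712e+00,  1.11575078e-05,
        1.27540450e+00, -1.45978657e-01]), 'qvel': array([ 1.16781699e-03, -4.27437038e-04,  1.11564526e-03,  6.63120950e-06,
        1.48001724e-03,  2.18387844e-04]), 'joint_efforts': array([ 4.65998892e-04, -4.31243384e+01, -2.44227809e+01,  7.18784449e-02,
        5.58987586e-02, -1.32581572e-04]), 'tool_pos': array([ 0.18476326, -0.49096685,  0.22604042]), 'tool_rot': array([-1.57234505e+00,  2.38484524e-04, -2.78185158e+00]), 'contact_force': array([-0.50240144, -0.08812158,  0.17338079]), 'torque': array([-0.03322734,  0.01146891, -0.01058609]), 'opening': 0.09181446528663809}
scene {'intrinsics': array([[389.76450299,   0.        , 281.31058893],
       [  0.        , 389.76450299, 208.291176  ],
       [  0.        ,   0.        ,   1.        ]]), 'pose': array([[-0.84350487, -0.41160265,  0.34508375,  0.27916145],
       [-0.53681352,  0.62426284, -0.56756247,  0.49241676],
       [ 0.01818725, -0.66398733, -0.74752261,  0.723346  ],
       [ 0.        ,  0.        ,  0.   
[... 181 characters left out ...]
  1.        ]]), 'pose': array([[ 0.93042506, -0.10704715,  0.3504998 ,  0.28291549],
       [-0.36610422, -0.31491683,  0.87566837, -0.72011358],
       [ 0.01664048, -0.94306325, -0.33219692,  0.35909782],
       [ 0.        ,  0.        ,  0.        ,  1.        ]])}
wrist {'intrinsics': array([[333.0983352 ,   0.        , 279.71860312],
       [  0.        , 333.0983352 , 210.53068367],
       [  0.        ,   0.        ,   1.        ]]), 'pose': array([[ 0.35219126, -0.8974607 , -0.26556659,  0.25623373],
       [-0.93592661, -0.33821382, -0.09824866, -0.46375349],
       [-0.00164398,  0.28315316, -0.9590733 ,  0.38454777],
       [ 0.        ,  0.        ,  0.        ,  1.        ]])}
```

View pics/scene0.png

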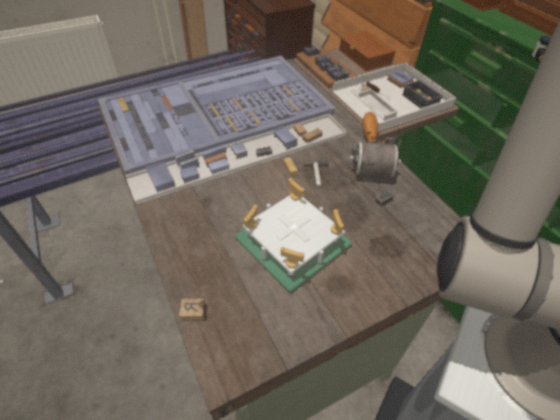

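View pics/side0.png

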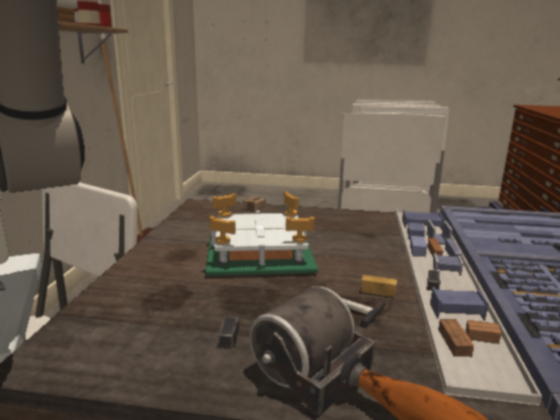

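View pics/wrist0.png

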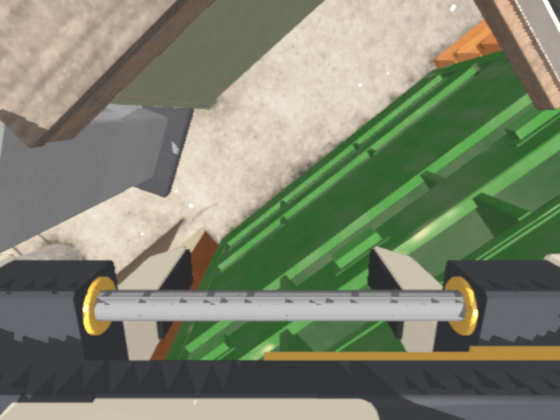

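The scene view shows the press at about (295,240), with its four orange wings at (251,214), (296,188), (338,220) and (292,255). The brayer, key, quoin, rule and sort stand around it. I'll triangulate the wings from both views.

```bash
cat > h.py <<'E'
import numpy as np,cv2
from cell import robot
from scipy.spatial.transform import Rotation as Rn
def ray(cal,uv):
    K=cal["intrinsics"];T=cal["pose"]
    d=T[:3,:3]@np.linalg.solve(K,[uv[0],uv[1],1.]);return T[:3,3],d/np.linalg.norm(d)
def onplane(cal,uv,z):
    o,d=ray(cal,uv);return o+d*(z-o[2])/d[2]
def tri(c1,u1,c2,u2):
    A=np.zeros((3,3));b=np.zeros(3);rs=[ray(c1,u1),ray(c2,u2)]
    for o,d in rs:
        P=np.eye(3)-np.outer(d,d);A+=P;b+=P@o
    x=np.linalg.solve(A,b);return x,[np.linalg.norm((np.eye(3)-np.outer(d,d))@(x-o)) for o,d in rs]
def proj(cal,p):
    T=cal["pose"];q=T[:3,:3].T@(np.array(p)-T[:3,3]);q=cal["intrinsics"]@q;return q[:2]/q[2]
E
python3 - <<'E'
from h import *
for n in("scene","side"):
    im=cv2.imread(f"pics/{n}0.png");h=cv2.cvtColor(im,cv2.COLOR_BGR2HSV)
    m=cv2.inRange(h,(8,130,120),(25,255,255))
    k,l,s,c=cv2.connectedComponentsWithStats(m)
    for i in range(1,k):
        if s[i,4]>25: print(n,s[i],c[i].round(1))
    x,y,w,hh=(220,165,150,140) if n=="scene" else (190,175,150,110)
    cv2.imwrite(f"pics/{n}0z.png",cv2.resize(im[y:y+hh,x:x+w],None,fx=5,fy=5,interpolation=2)[:600])
E
```

```text
scene [ 323    0   96   65 2645] [362.5  34.6]
scene [343   0  11   6  38] [348.5   1.5]
scene [ 356    0   76   43 1579] [396.5  15.1]
scene [363 113  15  28 308] [370.  126.3]
side [285 192  13   8  46] [290.5 195.7]
side [213 194  23   6  72] [224.5 196.7]
side [218 210  13   6  49] [223.7 212.7]
side [287 215  28   7 106] [300.5 219. ]
side [210 216  24   8  81] [219.7 220.1]
side [430 239  12  12  72] [435.2 244.5]
side [362 275  35  11 219] [379.3 279.7]
side [442 321  30  25 293] [457.3 332.3]
side [468 322  32  11 235] [483.6 326.9]
side [361 376  10   7  26] [366.2 378.4]
side [ 374  377  113   43 2013] [429.4 400.5]
```

View pics/scene0z.png

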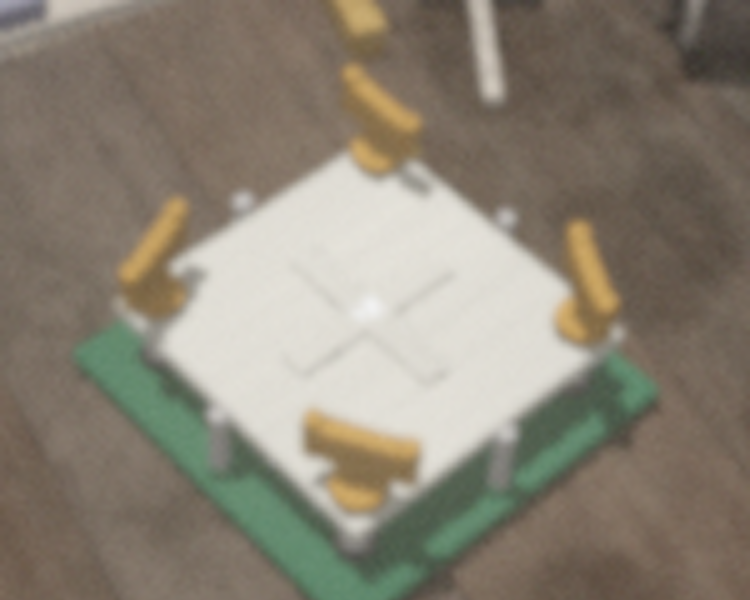

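View pics/side0z.png

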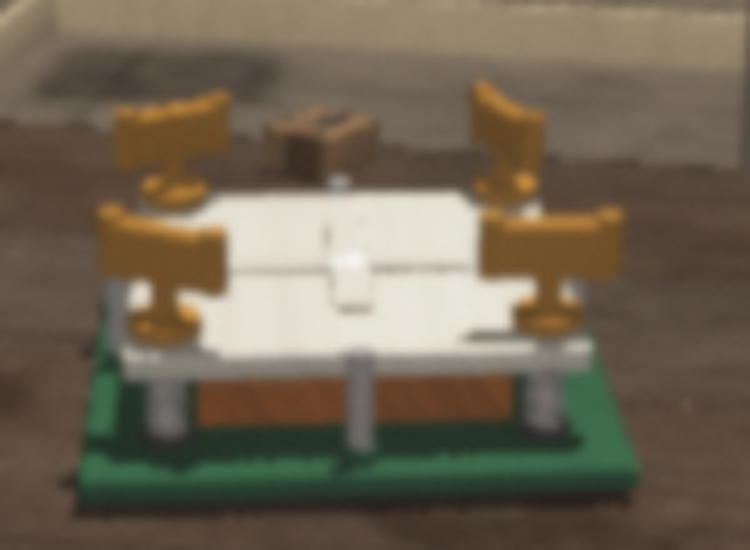

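Run:
```python
from h import *
cs,cd=robot.calibration("scene"),robot.calibration("side")
S=dict(d=[(180,205),(128,270)],c=[(350,75),(415,125)],b=[(580,228),(612,305)],a=[(312,418),(413,447)])
D=dict(b=[(105,210),(222,235)],c=[(485,215),(620,215)],a=[(118,108),(228,98)],d=[(478,88),(540,115)])
for k in "abcd":
    s=np.mean(S[k],0)/5+(220,165);t=np.mean(D[k],0)/5+(190,175)
    x,e=tri(cs,s,cd,t)
    E=[onplane(cs,np.array(u)/5+(220,165),x[2]) for u in S[k]];v=E[1]-E[0]
    F=[onplane(cd,np.array(u)/5+(190,175),x[2]) for u in D[k]];w=F[1]-F[0]
    print(k,x.round(4),np.round(e,4),"yaw",np.degrees(np.arctan2(v[1],v[0]))%180,np.linalg.norm(v),np.degrees(np.arctan2(w[1],w[0]))%180,np.linalg.norm(w))
q=robot.observe();R=Rn.from_euler("xyz",q["tool_rot"]).as_matrix();print(R.round(3))
c=robot.calibration("wrist")["pose"];print((R.T@(c[:3,3]-q["tool_pos"])).round(4));print((R.T@c[:3,:3]).round(3))
```

```text
a [0.4913 0.0982 0.0943] [0.0011 0.0011] yaw 13.756147774591824 0.04170308220669302 178.83877414803734 0.0440429378229179
b [ 0.4537 -0.0297  0.0939] [0.0016 0.0016] yaw 134.91983114399397 0.043580063028689296 130.68834897268292 0.04752137621479993
c [ 0.5807 -0.0657  0.0938] [0.0015 0.0015] yaw 164.78644611112216 0.04292781000854141 161.1024039484422 0.04637694616098315
d [0.6185 0.0601 0.0937] [0.0006 0.0006] yaw 93.83121098220867 0.042299329485288736 103.00635824886474 0.042014090405329066
[[-0.936 -0.     0.352]
 [-0.352  0.001 -0.936]
 [-0.    -1.    -0.001]]
[-0.0765 -0.1584 -0.0006]
[[-0.     0.959  0.283]
 [ 0.    -0.283  0.959]
 [ 1.     0.    -0.   ]]
```

The wing tops triangulate to within 1.6 mm, with the top at z≈0.094. Next I'll put the wrist camera above the press.

```bash
python3 -m crank '{"xyz":[[-4.04,-0.15,-2.15],[-4.04,-0.15,-2.15],[-4.04,-0.15,-2.15],[-4.04,-0.15,-2.15],[-4.04,-0.15,-2.15],[-4.04,-0.15,-2.15],[-4.04,-0.15,-2.15],[-4.04,-0.15,-2.15],[-4.04,-0.15,-2.15],[-4.04,-0.15,-2.15],[-4.04,-0.15,-2.15],[-4.04,-0.15,-2.15],[-4.04,-0.15,-2.15],[-4.04,-0.15,-2.15]],"roll":[0,0,0,0,0,0,0,0,0,0,0,0,0,0]}' 0.13
python3 -m crank '{"xyz":[[0,0,0],[0,0,0],[0,0,0],[0,0,0],[0,0,0],[0,0,0],[0,0,0],[0,0,0],[0,0,0],[0,0,0],[0,0,0],[0,0,0],[0,0,0],[0,0,0],[0,0,0],[0,0,0],[0,0,0],[0,0,0]],"roll":[-8.2,-8.2,-8.2,-8.2,-8.2,-8.2,-8.2,-8.2,-8.2,-8.2,-8.2,-8.2,-8.2,-8.2,-8.2,-8.2,-8.2,0]}'
python3 - <<'E'
from h import *
c=robot.calibration("wrist");o=robot.observe();print(o)
cv2.imwrite("pics/w1.png",robot.read_camera("wrist")[:,:,::-1]);np.save("w1.npy",c["pose"])
E
```

```text
time: 1.55
tool_pos: [0.6091, -0.0088, 0.2474]
tool_rot: [-1.571, -0.001, -2.782]
contact_force: [0.2, -0.4, 0.4]
opening: 0.0402
time: 3.35
tool_pos: [0.6081, -0.0105, 0.2473]
tool_rot: [-1.571, 0.001, -0.348]
contact_force: [0.9, 0.8, 0.1]
opening: 0.0399
{'time': 3.35, 'qpos': array([-1.43164867e-01,  4.84973602e-01,  1.24291303e+00, -1.45281186e-04,
        1.41445353e+00, -1.36634791e+00]), 'qvel': array([ 0.00062468, -0.00247218, -0.00229405,  0.0001547 ,  0.00026248,
        0.15097092]), 'joint_efforts': array([-5.89231728e-03, -5.16692626e+01, -2.56953853e+01, -3.58375569e-02,
        8.94464878e-02, -1.53013520e+00]), 'tool_pos': array([ 0.6081171 , -0.01051715,  0.24733383]), 'tool_rot': array([-1.57108860e+00,  7.02810640e-04, -3.47590712e-01]), 'contact_force': array([0.85206025, 0.76968411, 0.12854243]), 'torque': array([ 0.09679463, -0.13047962,  0.01835541]), 'opening': 0.03992176008725486}
```

View pics/w1.png

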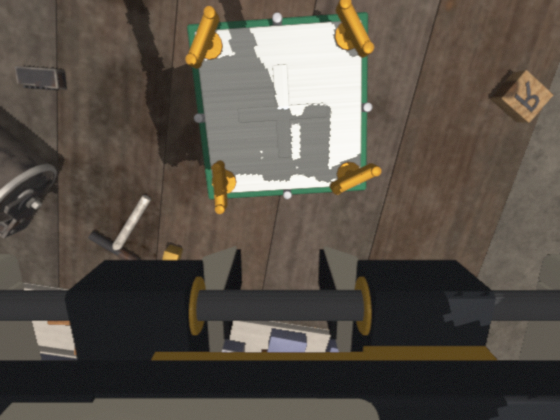

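The wrist view shows all four wings: b at (203,36), a at (355,27), d at (355,180) and c at (219,187). I'll zoom in for the yaws.

Run:
```python
import cv2,numpy as np
im=cv2.imread("pics/w1.png")
T=[im[y:y+75,x:x+75] for x,y in((320,0),(170,0),(185,145),(320,145))]
T=[cv2.resize(t,None,fx=4,fy=4,interpolation=2) for t in T]
cv2.imwrite("pics/w1z.png",np.vstack([np.hstack(T[:2]),np.hstack(T[2:])]))
```

```text
(no output)
```

View pics/w1z.png

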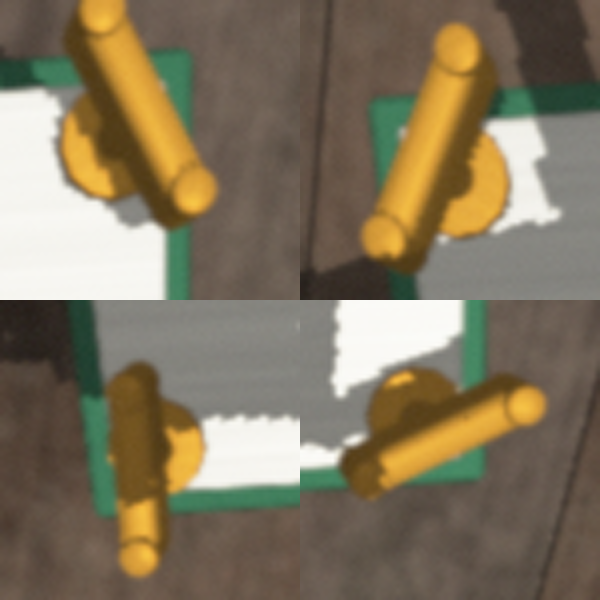

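Run:
```python
from h import *
c=robot.calibration("wrist");c["pose"]=np.load("w1.npy")
E=dict(a=((320,0),(103,10),(195,187)),b=((170,0),(158,48),(84,238)),c=((185,145),(130,90),(139,258)),d=((320,145),(225,105),(62,170)))
P={}
for k,(o,p,q) in E.items():
    A,B=[onplane(c,np.array(o)+np.array(u)/4,0.093) for u in(p,q)]
    v=A-B;m=(A+B)/2;P[k]=m[:2];print(k,m.round(4),"len",np.linalg.norm(v).round(4),"yaw",(np.degrees(np.arctan2(v[1],v[0]))%180).round(1))
ctr=sum(P.values())/4
print("centre",ctr,{k:np.linalg.norm(P[k]-ctr).round(4) for k in P})
m=[P['d']-P['a'],P['c']-P['b']];n=[P['a']-P['b'],P['d']-P['c']]
ya=[np.arctan2(v[1],v[0]) for v in m]+[np.arctan2(v[1],v[0])-np.pi/2 for v in n];print(np.degrees(ya))
y=np.mean(ya)
for k,(sx,sy) in dict(a=(-1,1),b=(-1,-1),c=(1,-1),d=(1,1)).items():
    print(k,(ctr+66e-3*np.array([sx*np.cos(y)-sy*np.sin(y),sx*np.sin(y)+sy*np.cos(y)])).round(4))
```

```text
a [0.4919 0.1016 0.093 ] len 0.0397 yaw 13.0
b [ 0.4546 -0.0263  0.093 ] len 0.0407 yaw 133.6
c [ 0.5822 -0.063   0.093 ] len 0.0412 yaw 160.1
d [0.6182 0.0633 0.093 ] len 0.0409 yaw 92.7
centre [0.53670381 0.01888029] {'a': np.float64(0.0941), 'b': np.float64(0.0937), 'c': np.float64(0.0937), 'd': np.float64(0.0928)}
[-16.84783237 -16.06490336 -16.25108678 -15.88622092]
a [0.4918 0.1007]
b [ 0.4549 -0.026 ]
c [ 0.5816 -0.063 ]
d [0.6185 0.0638]
```

```bash
cat >> h.py <<'E'
N=dict(a=(.4917,.0998),b=(.4547,-.0275),c=(.5817,-.0640),d=(.6184,.0622))
def plan(xy,z,xang):
    o=robot.observe();R=Rn.from_euler("xyz",o["tool_rot"]).as_matrix();p=o["tool_pos"]
    xa=np.degrees(np.arctan2(R[1,0],R[0,0]));roll=-((xang-xa+180)%360-180)
    t=np.radians(xang);x=np.array([np.cos(t),np.sin(t),0]);zz=np.array([-np.sin(t),np.cos(t),0])
    d=np.array([*xy,z])-p
    print("t",o["time"],"pos",p.round(4),"xang",xa.round(2),"q6",np.degrees(o["qpos"][5]).round(1),"roll needed",roll.round(2),"| after roll, shift cm x %.2f y %.2f z %.2f"%(d@x*100,-d[2]*100,d@zz*100))
def feel():
    o=robot.observe();R=Rn.from_euler("xyz",o["tool_rot"]).as_matrix()
    xa=np.degrees(np.arctan2(R[1,0],R[0,0]))
    print("t",round(o["time"],2),"pos",o["tool_pos"].round(4),"xang",xa.round(2),"Ftool",(R.T@o["contact_force"]).round(2),"Mz %.3f"%o["torque"][2],"M",o["torque"].round(3),"open %.4f"%o["opening"],"tau6 %.3f"%o["joint_efforts"][5])
E
python3 -c "
from h import *
plan(N['a'],0.11,13)"
```

```text
t 3.4 pos [ 0.6082 -0.0105  0.2474] xang -20.16 q6 -78.0 roll needed -33.16 | after roll, shift cm x -8.87 y 13.74 z 13.37
```

```bash
python3 -m crank '{"xyz":[[0,0,0],[0,0,0],[0,0,0],[0,0,0],[-2.22,1,3.34],[-2.22,1,3.34],[-2.22,1,3.34],[-2.22,1,3.34],[0,3.25,0],[0,3.25,0],[0,3.25,0],[0,0,0],[0,0,0]],"roll":[-8.3,-8.3,-8.3,-8.3,0,0,0,0,0,0,0,0,0]}'
python3 - <<'E'
from h import *
feel();plan(N['a'],.066,13)
cv2.imwrite("pics/w2.png",robot.read_camera("wrist")[:,:,::-1])
cv2.imwrite("pics/s2.png",cv2.resize(robot.read_camera("scene")[150:320,190:410,::-1],None,fx=3,fy=3))
E
```

```text
time: 4.7
tool_pos: [0.4914, 0.0992, 0.1106]
tool_rot: [-1.571, 0.001, 0.229]
contact_force: [0.4, -0.1, 0.3]
opening: 0.0396
t 4.7 pos [0.4914 0.0992 0.1106] xang 13.1 Ftool [ 0.42 -0.33 -0.16] Mz 0.015 M [ 0.172 -0.182  0.015] open 0.0396 tau6 0.035
t 4.7 pos [0.4914 0.0992 0.1106] xang 13.1 q6 -100.4 roll needed 0.1 | after roll, shift cm x 0.04 y 4.46 z 0.05
```

View pics/w2.png

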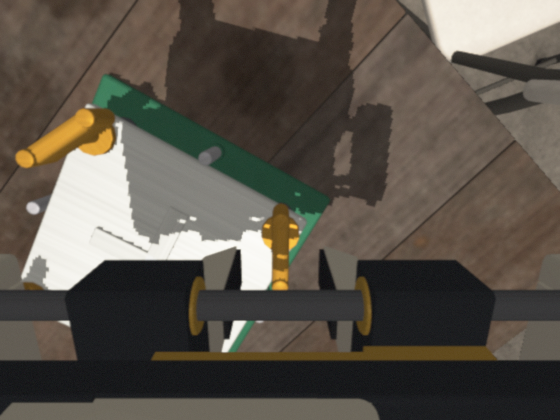

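View pics/s2.png

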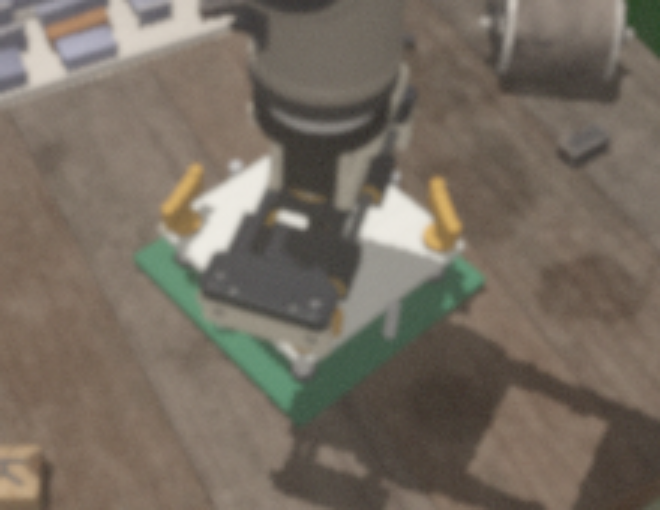

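```bash
python3 -m crank '{"xyz":[[0,1.5,0],[0,1.5,0],[0,1.4,0],[0,0,0]],"roll":[0,0,0,0]}'
python3 -m crank '{"xyz":[[0,0,0],[0,0,0],[0,0,0],[0,0,0]],"roll":[0,0,0,0]}' 1 50
python3 -c "
from h import *
feel()"
```

```text
time: 5.2
tool_pos: [0.4913, 0.0991, 0.0664]
tool_rot: [-1.571, 0.0, 0.23]
contact_force: [-0.3, -0.3, 1.2]
opening: 0.0401
time: 5.6
tool_pos: [0.4917, 0.0992, 0.0668]
tool_rot: [-1.571, -0.001, 0.231]
contact_force: [0.7, 0.3, -0.2]
opening: 0.0125
t 5.6 pos [0.4917 0.0992 0.0668] xang 13.21 Ftool [0.76 0.19 0.09] Mz -0.007 M [ 0.126 -0.125 -0.007] open 0.0125 tau6 0.002
```

```bash
python3 -m crank '{"xyz":[[0,0,0],[0,0,0]],"roll":[0,0]}'
python3 -c "
from h import *
feel()"
```

```text
time: 5.8
tool_pos: [0.4915, 0.0994, 0.0667]
tool_rot: [-1.571, -0.001, 0.23]
contact_force: [-0.1, 2.8, 5.7]
opening: 0.0098
t 5.8 pos [0.4915 0.0994 0.0667] xang 13.2 Ftool [ 0.59 -5.67  2.71] Mz -0.119 M [ 0.373  0.002 -0.119] open 0.0098 tau6 -0.113
```

```bash
python3 -m crank '{"xyz":[[0,0.057,0],[0,0.057,0],[0,0.057,0]],"roll":[7.2,7.2,7.2]}'
python3 -c "
from h import *
feel()"
python3 -m crank '{"xyz":[[0,0.057,0],[0,0.057,0],[0,0.057,0],[0,0,0]],"roll":[7.2,7.2,7.2,0]}'
python3 -c "
from h import *
feel()"
```

```text
time: 6.1
tool_pos: [0.4916, 0.0996, 0.0651]
tool_rot: [-1.57, -0.001, -0.151]
contact_force: [-1.5, 3.7, 7.6]
opening: 0.0098
t 6.1 pos [0.4916 0.0996 0.0651] xang -8.66 Ftool [-2.07 -7.6   3.39] Mz 0.120 M [0.497 0.054 0.12 ] open 0.0098 tau6 -1.531
time: 6.5
tool_pos: [0.4917, 0.0998, 0.0634]
tool_rot: [-1.57, -0.001, -0.527]
contact_force: [-0.7, 3.4, 7.0]
opening: 0.0096
t 6.5 pos [0.4917 0.0998 0.0634] xang -30.18 Ftool [-2.27 -6.97  2.63] Mz -0.100 M [ 0.598  0.071 -0.1  ] open 0.0096 tau6 1.042
```

Screw a turned 43° cleanly. I'll release it and go to c.

```bash
python3 -m crank '{"xyz":[[0,0,0],[0,0,0],[0,0,0],[0,-2.5,0],[0,-2.5,0]],"roll":[0,0,0,0,0]}' 0.13
python3 -c "
from h import *
feel();plan(N['c'],.112,-20)"
```

```text
time: 7.0
tool_pos: [0.4906, 0.099, 0.1126]
tool_rot: [-1.572, 0.002, -0.523]
contact_force: [1.4, 0.6, -0.1]
opening: 0.0396
t 7.0 pos [0.4906 0.099  0.1126] xang -29.99 Ftool [0.95 0.11 1.25] Mz 0.046 M [ 0.116 -0.169  0.046] open 0.0396 tau6 -0.001
t 7.0 pos [0.4906 0.099  0.1126] xang -29.99 q6 -57.4 roll needed -9.99 | after roll, shift cm x 14.14 y 0.06 z -12.20
```

```bash
python3 -m crank '{"xyz":[[0,-0.3,0],[0,0,0],[2.83,0,-2.44],[2.83,0,-2.44],[2.83,0,-2.44],[2.83,0,-2.44],[2.83,0,-2.44],[0,0,0],[0,0,0]],"roll":[-5,-5,0,0,0,0,0,0,0]}'
python3 - <<'E'
from h import *
feel();plan(N['c'],.066,-20)
cv2.imwrite("pics/w3.png",robot.read_camera("wrist")[150:300,200:360,::-1].repeat(3,0).repeat(3,1))
E
```

```text
time: 7.9
tool_pos: [0.5822, -0.0644, 0.1151]
tool_rot: [-1.571, 0.001, -0.351]
contact_force: [0.6, -0.5, 0.5]
opening: 0.0398
t 7.9 pos [ 0.5822 -0.0644  0.1151] xang -20.08 Ftool [ 0.72 -0.54 -0.27] Mz -0.006 M [ 0.066 -0.152 -0.006] open 0.0398 tau6 -0.055
t 7.9 pos [ 0.5822 -0.0644  0.1151] xang -20.08 q6 -83.7 roll needed -0.08 | after roll, shift cm x -0.06 y 4.91 z 0.02
```

View pics/w3.png

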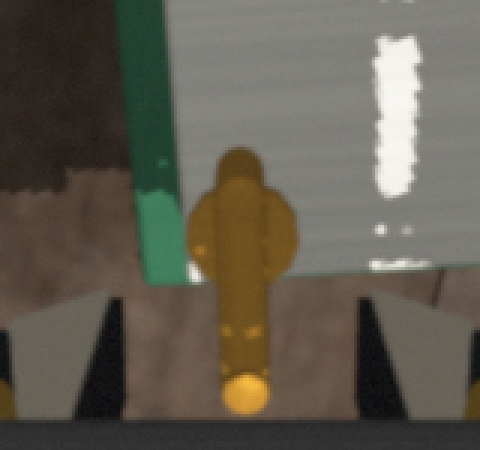

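The bar sits centred between the jaws, at column 243/3+200 ≈ 281, and is aligned to about 1°. I'll descend and grip.

```bash
python3 -m crank '{"xyz":[[0,1.7,0],[0,1.7,0],[0,1.5,0],[0,0,0]],"roll":[0,0,0,0]}'
python3 -m crank '{"xyz":[[0,0,0],[0,0,0],[0,0,0],[0,0,0],[0,0,0],[0,0,0]],"roll":[0,0,0,0,0,0]}' 1 50
python3 -c "
from h import *
feel()"
```

```text
time: 8.35
tool_pos: [0.5806, -0.0621, 0.0649]
tool_rot: [-1.571, 0.005, -0.347]
contact_force: [0.6, -0.2, -0.2]
opening: 0.04
time: 8.95
tool_pos: [0.5827, -0.0643, 0.0674]
tool_rot: [-1.571, -0.001, -0.349]
contact_force: [-1.2, -1.9, 4.1]
opening: 0.0093
t 8.95 pos [ 0.5827 -0.0643  0.0674] xang -19.98 Ftool [-0.45 -4.14 -2.19] Mz 0.097 M [-0.371  0.117  0.097] open 0.0093 tau6 0.100
```

```bash
python3 -m crank '{"xyz":[[0,0.057,0],[0,0.057,0],[0,0.057,0]],"roll":[7.2,7.2,7.2]}'
python3 -c "
from h import *
feel()"
python3 -m crank '{"xyz":[[0,0.057,0],[0,0.057,0],[0,0.057,0],[0,0,0]],"roll":[7.2,7.2,7.2,0]}'
python3 -c "
from h import *
feel()"
python3 -m crank '{"xyz":[[0,0,0],[0,0,0],[0,0,0],[0,-2.6,0],[0,-2.5,0],[0,0,0]],"roll":[0,0,0,0,0,0]}' 0.13
python3 -c "
from h import *
feel();plan(N['b'],.115,-46.4)"
```

```text
time: 9.25
tool_pos: [0.5826, -0.0645, 0.0656]
tool_rot: [-1.571, -0.001, -0.731]
contact_force: [-3.6, -3.1, 3.9]
opening: 0.0098
t 9.25 pos [ 0.5826 -0.0645  0.0656] xang -41.88 Ftool [-0.6  -3.91 -4.69] Mz 0.122 M [-0.557  0.283  0.122] open 0.0098 tau6 -1.525
time: 9.65
tool_pos: [0.5824, -0.0647, 0.0639]
tool_rot: [-1.572, -0.001, -1.106]
contact_force: [-3.2, -3.7, 5.4]
opening: 0.0091
t 9.65 pos [ 0.5824 -0.0647  0.0639] xang -63.4 Ftool [ 1.85 -5.37 -4.53] Mz -0.107 M [-0.705  0.415 -0.107] open 0.0091 tau6 1.049
time: 10.25
tool_pos: [0.5846, -0.064, 0.1176]
tool_rot: [-1.566, -0.004, -1.103]
contact_force: [-0.3, -1.0, 0.7]
opening: 0.0398
t 10.25 pos [ 0.5846 -0.064   0.1176] xang -63.17 Ftool [ 0.73 -0.69 -0.67] Mz -0.016 M [-0.035 -0.194 -0.016] open 0.0398 tau6 -0.002
t 10.25 pos [ 0.5846 -0.064   0.1176] xang -63.17 q6 -40.6 roll needed -16.77 | after roll, shift cm x -11.60 y 0.26 z -6.89
```

```bash
python3 -m crank '{"xyz":[[0,0,0],[0,0,0],[-3.87,0,-2.3],[-3.87,0,-2.3],[-3.87,0,-2.3],[0,0,0],[0,0,0]],"roll":[-8.4,-8.4,0,0,0,0,0]}'
python3 - <<'E'
from h import *
feel();plan(N['b'],.066,-46.4)
cv2.imwrite("pics/w4.png",robot.read_camera("wrist")[150:300,200:360,::-1].repeat(3,0).repeat(3,1))
E
```

```text
time: 10.95
tool_pos: [0.4522, -0.0271, 0.1143]
tool_rot: [-1.571, -0.0, -0.809]
contact_force: [1.3, 0.2, 0.3]
opening: 0.0402
t 10.95 pos [ 0.4522 -0.0271  0.1143] xang -46.36 Ftool [ 0.72 -0.28  1.08] Mz -0.002 M [ 0.009 -0.181 -0.002] open 0.0402 tau6 0.002
t 10.95 pos [ 0.4522 -0.0271  0.1143] xang -46.36 q6 -56.8 roll needed 0.04 | after roll, shift cm x 0.20 y 4.83 z 0.15
```

View pics/w4.png

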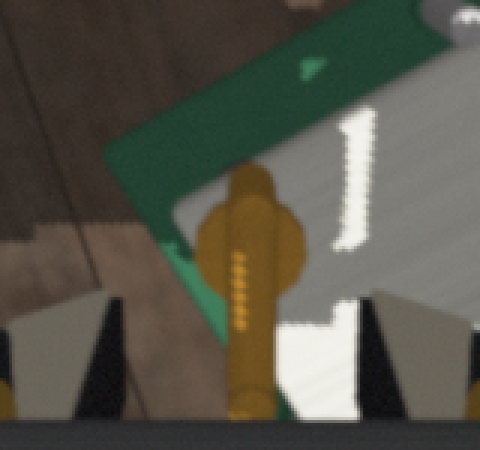

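The bar sits about 2 mm towards tool +z, so I'll correct that on the way down.

```bash
python3 -m crank '{"xyz":[[0.1,1.6,0.09],[0.1,1.6,0.09],[0,1.55,0],[0,0,0]],"roll":[0,0,0,0]}'
python3 -m crank '{"xyz":[[0,0,0],[0,0,0],[0,0,0],[0,0,0],[0,0,0],[0,0,0]],"roll":[0,0,0,0,0,0]}' 1 50
python3 -c "
from h import *
feel()"
```

```text
time: 11.4
tool_pos: [0.4556, -0.0278, 0.0652]
tool_rot: [-1.572, 0.002, -0.81]
contact_force: [-0.0, 0.3, 0.1]
opening: 0.0398
time: 12.0
tool_pos: [0.4556, -0.0276, 0.0673]
tool_rot: [-1.57, -0.001, -0.81]
contact_force: [0.1, -0.3, 4.2]
opening: 0.0096
t 12.0 pos [ 0.4556 -0.0276  0.0673] xang -46.38 Ftool [ 0.29 -4.16 -0.07] Mz 0.009 M [ 0.134 -0.197  0.009] open 0.0096 tau6 0.018
```

Now b's eighth turn, then release and plan for d.

```bash
python3 -m crank '{"xyz":[[0,0.057,0],[0,0.057,0],[0,0.057,0]],"roll":[7.2,7.2,7.2]}'
python3 -c "
from h import *
feel()"
python3 -m crank '{"xyz":[[0,0.057,0],[0,0.057,0],[0,0.057,0],[0,0,0]],"roll":[7.2,7.2,7.2,0]}'
python3 -c "
from h import *
feel()"
python3 -m crank '{"xyz":[[0,0,0],[0,0,0],[0,0,0],[0,-2.6,0],[0,-2.5,0],[0,0,0]],"roll":[0,0,0,0,0,0]}' 0.13
python3 -c "
from h import *
feel();plan(N['d'],.115,-87.3)"
```

```text
time: 12.3
tool_pos: [0.4554, -0.0277, 0.0656]
tool_rot: [-1.57, -0.001, -1.191]
contact_force: [-0.9, -0.1, 4.0]
opening: 0.0092
t 12.3 pos [ 0.4554 -0.0277  0.0656] xang -68.26 Ftool [-0.24 -3.98 -0.87] Mz 0.050 M [-0.075  0.054  0.05 ] open 0.0092 tau6 -1.596
time: 12.7
tool_pos: [0.4552, -0.0277, 0.0639]
tool_rot: [-1.57, -0.001, -1.567]
contact_force: [-0.7, -1.1, 4.7]
opening: 0.0095
t 12.7 pos [ 0.4552 -0.0277  0.0639] xang -89.79 Ftool [ 1.15 -4.66 -0.74] Mz -0.126 M [-0.189  0.194 -0.126] open 0.0095 tau6 0.982
time: 13.3
tool_pos: [0.4571, -0.0279, 0.117]
tool_rot: [-1.565, -0.001, -1.563]
contact_force: [0.2, -0.4, 0.3]
opening: 0.0395
t 13.3 pos [ 0.4571 -0.0279  0.117 ] xang -89.57 Ftool [ 0.36 -0.31  0.19] Mz 0.020 M [ 0.009 -0.114  0.02 ] open 0.0395 tau6 -0.003
t 13.3 pos [ 0.4571 -0.0279  0.117 ] xang -89.57 q6 -13.5 roll needed -2.27 | after roll, shift cm x -8.24 y 0.20 z 16.54
```

```bash
python3 -m crank '{"xyz":[[0,0,0],[-2.06,0,4.13],[-2.06,0,4.13],[-2.06,0,4.13],[-2.06,0,4.13],[0,0,0],[0,0,0]],"roll":[-2.3,0,0,0,0,0,0]}'
python3 - <<'E'
from h import *
feel();plan(N['d'],.066,-87.3)
cv2.imwrite("pics/w5.png",robot.read_camera("wrist")[150:300,200:360,::-1].repeat(3,0).repeat(3,1))
E
```

```text
time: 14.0
tool_pos: [0.6158, 0.0631, 0.1125]
tool_rot: [-1.574, -0.0, -1.522]
contact_force: [-0.9, -0.3, -0.3]
opening: 0.0399
t 14.0 pos [0.6158 0.0631 0.1125] xang -87.21 Ftool [ 0.3   0.3  -0.91] Mz -0.015 M [-0.034 -0.083 -0.015] open 0.0399 tau6 0.047
t 14.0 pos [0.6158 0.0631 0.1125] xang -87.21 q6 -4.0 roll needed 0.09 | after roll, shift cm x 0.10 y 4.65 z 0.26
```

View pics/w5.png

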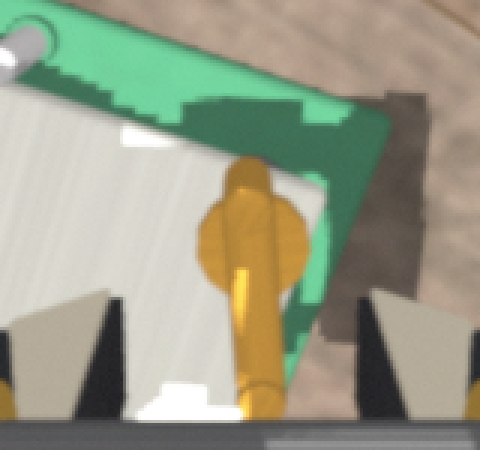

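The bar is turned about 3° and offset about 2.4 mm towards tool +z. I'll correct both while descending.

```bash
python3 -m crank '{"xyz":[[0.05,1.0,0.12],[0.05,1.2,0.12],[0,1.2,0],[0,1.2,0],[0,0,0]],"roll":[-3,0,0,0,0]}'
python3 -m crank '{"xyz":[[0,0,0],[0,0,0],[0,0,0],[0,0,0],[0,0,0],[0,0,0]],"roll":[0,0,0,0,0,0]}' 1 50
python3 -c "
from h import *
feel()"
```

```text
time: 14.55
tool_pos: [0.6171, 0.0615, 0.0661]
tool_rot: [-1.575, 0.0, -1.472]
contact_force: [-0.2, 0.5, 1.0]
opening: 0.0399
time: 15.15
tool_pos: [0.6189, 0.0618, 0.0688]
tool_rot: [-1.57, -0.0, -1.471]
contact_force: [0.4, -0.1, 1.9]
opening: 0.0093
t 15.15 pos [0.6189 0.0618 0.0688] xang -84.28 Ftool [ 0.09 -1.89  0.36] Mz 0.090 M [-0.042 -0.025  0.09 ] open 0.0093 tau6 0.066
```

```bash
python3 -m crank '{"xyz":[[0,0.057,0],[0,0.057,0],[0,0.057,0]],"roll":[7.2,7.2,7.2]}'
python3 -c "
from h import *
feel()"
python3 -m crank '{"xyz":[[0,0.057,0],[0,0.057,0],[0,0.057,0],[0,0,0]],"roll":[7.2,7.2,7.2,0]}'
python3 -c "
from h import *
feel()"
python3 -m crank '{"xyz":[[0,0,0],[0,0,0],[0,0,0],[0,-2.4,0],[0,-2.4,0],[0,0,0]],"roll":[0,0,0,0,0,0]}' 0.13
python3 -c "
from h import *
feel();plan((.4915,.0995),.110,-30)
cv2.imwrite('pics/sd6.png',cv2.resize(robot.read_camera('side')[170:290,180:340,::-1],None,fx=4,fy=4))
"
```

```text
time: 15.45
tool_pos: [0.6186, 0.0618, 0.0671]
tool_rot: [-1.571, -0.0, -1.853]
contact_force: [-2.3, 0.3, 3.5]
opening: 0.0092
t 15.45 pos [0.6186 0.0618 0.0671] xang -106.17 Ftool [ 0.34 -3.45 -2.27] Mz 0.089 M [0.011 0.202 0.089] open 0.0092 tau6 -1.589
time: 15.85
tool_pos: [0.6184, 0.0619, 0.0654]
tool_rot: [-1.571, -0.0, -2.227]
contact_force: [-3.7, 0.8, 5.2]
opening: 0.0095
t 15.85 pos [0.6184 0.0619 0.0654] xang -127.59 Ftool [ 1.59 -5.18 -3.39] Mz -0.098 M [ 0.078  0.571 -0.098] open 0.0095 tau6 1.129
time: 16.45
tool_pos: [0.621, 0.0617, 0.1163]
tool_rot: [-1.565, 0.004, -2.224]
contact_force: [0.5, 0.3, 0.7]
opening: 0.0396
t 16.45 pos [0.621  0.0617 0.1163] xang -127.45 Ftool [-0.57 -0.69  0.18] Mz -0.016 M [ 0.006 -0.053 -0.016] open 0.0396 tau6 0.001
t 16.45 pos [0.621  0.0617 0.1163] xang -127.45 q6 36.1 roll needed -97.45 | after roll, shift cm x -13.10 y 0.63 z -3.20
```

View pics/sd6.png

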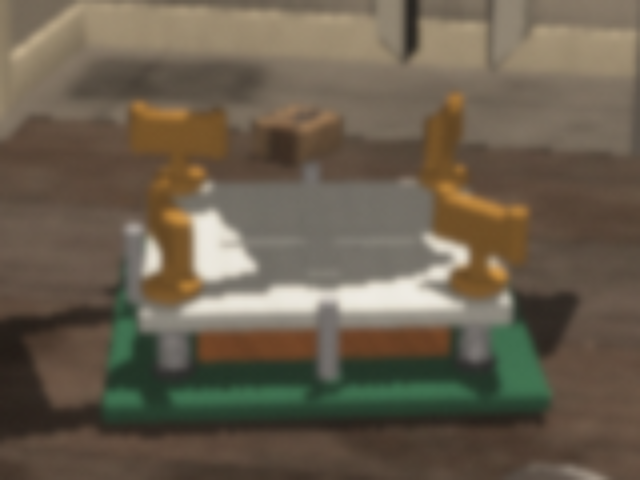

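Round one is done and the plate looks level. For round two I go back to a.

```bash
python3 -m crank '{"xyz":[[0,0,0],[0,0,0],[0,0,0],[0,0,0],[0,0,0],[0,0,0],[0,0,0],[0,0,0],[0,0,0],[0,0,0],[0,0,0],[0,0,0],[-4.37,0,-1.07],[-4.37,0,-1.07],[-4.37,0,-1.07],[0,0,0],[0,0,0]],"roll":[-8.12,-8.12,-8.12,-8.12,-8.12,-8.12,-8.12,-8.12,-8.12,-8.12,-8.12,-8.12,0,0,0,0,0]}'
python3 - <<'E'
from h import *
feel();plan((.4915,.0995),.063,-30.2)
cv2.imwrite("pics/w7.png",robot.read_camera("wrist")[150:300,200:360,::-1].repeat(3,0).repeat(3,1))
E
```

```text
time: 18.2
tool_pos: [0.4886, 0.0999, 0.1125]
tool_rot: [-1.571, 0.0, -0.523]
contact_force: [0.1, 0.2, 0.3]
opening: 0.0399
t 18.2 pos [0.4886 0.0999 0.1125] xang -29.98 Ftool [-0.03 -0.34  0.23] Mz -0.032 M [ 0.038 -0.166 -0.032] open 0.0399 tau6 0.025
t 18.2 pos [0.4886 0.0999 0.1125] xang -29.98 q6 -57.3 roll needed 0.22 | after roll, shift cm x 0.27 y 4.95 z 0.12
```

View pics/w7.png

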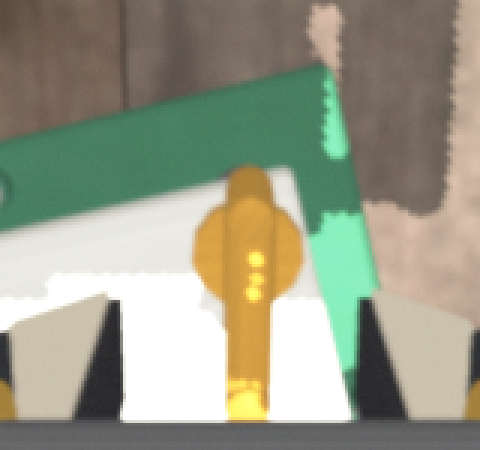

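```bash
python3 -m crank '{"xyz":[[0.14,1.2,0.07],[0.13,1.25,0.06],[0,1.25,0],[0,1.25,0],[0,0,0]],"roll":[0,0,0,0,0]}'
python3 -m crank '{"xyz":[[0,0,0],[0,0,0],[0,0,0],[0,0,0],[0,0,0],[0,0,0],[0,0,0]],"roll":[0,0,0,0,0,0,0]}' 1 60
python3 -c "
from h import *
feel()"
python3 -m crank '{"xyz":[[0,0.02,0],[0,0.02,0]],"roll":[2.5,2.5]}'
python3 -c "
from h import *
feel()"
```

```text
time: 18.75
tool_pos: [0.4912, 0.099, 0.0607]
tool_rot: [-1.573, 0.004, -0.525]
contact_force: [0.6, 0.2, -0.4]
opening: 0.0401
time: 19.45
tool_pos: [0.4925, 0.0994, 0.0639]
tool_rot: [-1.57, -0.001, -0.524]
contact_force: [-1.1, -0.1, 3.7]
opening: 0.0095
t 19.45 pos [0.4925 0.0994 0.0639] xang -30.05 Ftool [-0.88 -3.69 -0.59] Mz -0.113 M [ 0.051 -0.106 -0.113] open 0.0095 tau6 -0.095
time: 19.65
tool_pos: [0.4925, 0.0993, 0.0636]
tool_rot: [-1.571, -0.001, -0.613]
contact_force: [-0.2, -0.1, 4.8]
opening: 0.0094
t 19.65 pos [0.4925 0.0993 0.0636] xang -35.11 Ftool [-0.15 -4.81 -0.17] Mz 0.125 M [-0.079  0.018  0.125] open 0.0094 tau6 -0.481
```

```bash
python3 -m crank '{"xyz":[[0,0.016,0],[0,0.016,0]],"roll":[2,2]}' >/dev/null
python3 -c "
from h import *
feel()"
python3 -m crank '{"xyz":[[0,0.016,0],[0,0.016,0]],"roll":[2,2]}' >/dev/null
python3 -c "
from h import *
feel()"
```

```text
t 19.85 pos [0.4925 0.0993 0.0633] xang -39.09 Ftool [-0.67 -5.79 -1.76] Mz 0.121 M [-0.057  0.041  0.121] open 0.0097 tau6 -0.300
t 20.05 pos [0.4925 0.0993 0.063 ] xang -43.09 Ftool [ 0.03 -5.2  -1.32] Mz 0.190 M [-0.105  0.029  0.19 ] open 0.0095 tau6 -0.302
```

```bash
python3 -m crank '{"xyz":[[0,0.016,0]],"roll":[2]}' >/dev/null
python3 -c "
from h import *
feel()"
python3 -m crank '{"xyz":[[0,0.016,0]],"roll":[2]}' >/dev/null
python3 -c "
from h import *
feel()"
```

```text
t 20.15 pos [0.4925 0.0993 0.0629] xang -45.09 Ftool [-0.76 -5.5  -1.48] Mz 0.144 M [-0.178  0.071  0.144] open 0.0096 tau6 -0.301
t 20.25 pos [0.4924 0.0993 0.0627] xang -47.09 Ftool [ 0.08 -6.05 -1.33] Mz 0.160 M [-0.16   0.065  0.16 ] open 0.0097 tau6 -0.299
```

```bash
for i in 1; do :; done; python3 -m crank '{"xyz":[[0,0.016,0],[0,0.016,0]],"roll":[2,2]}' >/dev/null
python3 -c "
from h import *
feel()"
python3 -m crank '{"xyz":[[0,0.016,0],[0,0.016,0]],"roll":[2,2]}' >/dev/null
python3 -c "
from h import *
feel()"
```

```text
t 20.45 pos [0.4924 0.0993 0.0624] xang -51.08 Ftool [ 0.11 -6.19 -1.69] Mz 0.184 M [-0.219  0.061  0.184] open 0.0097 tau6 -0.297
t 20.65 pos [0.4924 0.0992 0.0621] xang -55.08 Ftool [ 0.25 -6.51 -3.45] Mz 0.154 M [-0.269  0.061  0.154] open 0.0094 tau6 -0.295
```

```bash
python3 -m crank '{"xyz":[[0,0.016,0],[0,0.016,0]],"roll":[2,2]}' >/dev/null
python3 -c "
from h import *
feel()"
python3 -m crank '{"xyz":[[0,0.016,0]],"roll":[2]}' >/dev/null
python3 -c "
from h import *
feel()"
```

```text
t 20.85 pos [0.4924 0.0992 0.0618] xang -59.09 Ftool [-0.59 -5.97 -1.87] Mz 0.112 M [-0.242  0.098  0.112] open 0.0094 tau6 -0.293
t 20.95 pos [0.4923 0.0992 0.0616] xang -61.08 Ftool [ 1.49 -5.53 -2.23] Mz 0.161 M [-0.249  0.142  0.161] open 0.0095 tau6 -0.293
```

```bash
python3 -m crank '{"xyz":[[0,0.016,0],[0,0.016,0]],"roll":[2,2]}' >/dev/null
python3 -c "
from h import *
feel()"
python3 -m crank '{"xyz":[[0,0.016,0]],"roll":[2]}' >/dev/null
python3 -c "
from h import *
feel()"
```

```text
t 21.15 pos [0.4923 0.0992 0.0613] xang -65.09 Ftool [-0.37 -5.94 -2.62] Mz 0.199 M [-0.232  0.157  0.199] open 0.0096 tau6 -0.291
t 21.25 pos [0.4923 0.0992 0.0611] xang -67.08 Ftool [ 0.29 -6.54 -1.99] Mz 0.155 M [-0.249  0.182  0.155] open 0.0096 tau6 -0.291
```

```bash
python3 -c "
from h import *
cv2.imwrite('pics/sd8.png',cv2.resize(robot.read_camera('side')[170:290,180:340,::-1],None,fx=4,fy=4))
cv2.imwrite('pics/sc8.png',cv2.resize(robot.read_camera('scene')[170:300,220:370,::-1],None,fx=4,fy=4))
"
```

```text
(no output)
```

View pics/sd8.png

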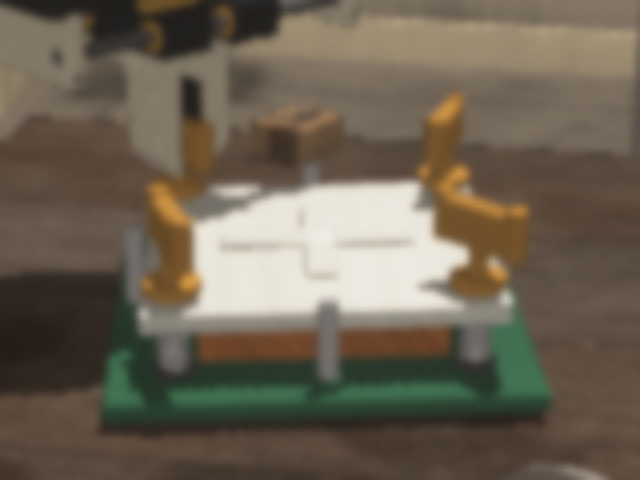

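View pics/sc8.png

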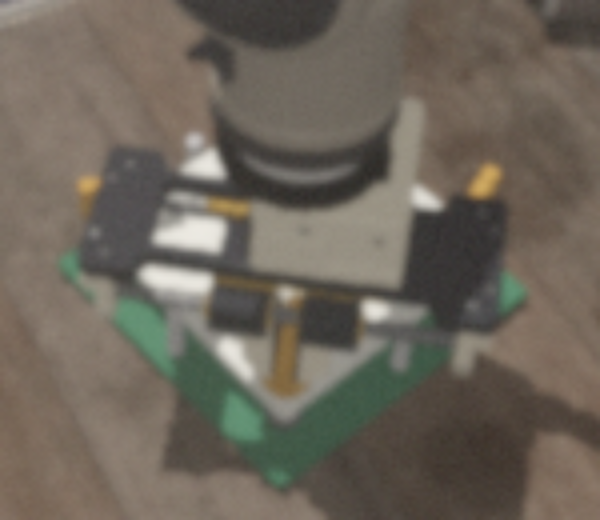

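The bar is turning with the gripper, and the torque is still at its running level of about 0.15. I continue in small steps.

```bash
python3 -m crank '{"xyz":[[0,0.016,0]],"roll":[2]}' >/dev/null
python3 -c "
from h import *
feel()"
python3 -m crank '{"xyz":[[0,0.016,0]],"roll":[2]}' >/dev/null
python3 -c "
from h import *
feel()"
```

```text
t 21.45 pos [0.4923 0.0992 0.061 ] xang -69.03 Ftool [ 0.58 -6.81 -2.41] Mz 0.119 M [-0.276  0.167  0.119] open 0.0094 tau6 -0.578
t 21.55 pos [0.4923 0.0992 0.0608] xang -71.08 Ftool [ 1.47 -6.87 -1.93] Mz 0.202 M [-0.292  0.134  0.202] open 0.0094 tau6 -0.311
```

```bash
python3 -m crank '{"xyz":[[0,0.016,0]],"roll":[2]}' >/dev/null
python3 -c "
from h import *
feel()"
python3 -m crank '{"xyz":[[0,0.016,0]],"roll":[2]}' >/dev/null
python3 -c "
from h import *
feel()"
```

```text
t 21.65 pos [0.4923 0.0992 0.0607] xang -73.08 Ftool [ 1.76 -6.73 -1.44] Mz 0.178 M [-0.311  0.239  0.178] open 0.0099 tau6 -0.290
t 21.75 pos [0.4923 0.0992 0.0605] xang -75.08 Ftool [ 0.87 -7.46 -2.42] Mz 0.195 M [-0.304  0.225  0.195] open 0.0097 tau6 -0.265
```

```bash
python3 -m crank '{"xyz":[[0,0.016,0]],"roll":[2]}' >/dev/null
python3 -c "
from h import *
feel()"
python3 -m crank '{"xyz":[[0,0.016,0]],"roll":[2]}' >/dev/null
python3 -c "
from h import *
feel()"
```

```text
t 21.85 pos [0.4923 0.0992 0.0604] xang -77.07 Ftool [ 1.11 -8.12 -3.36] Mz 0.250 M [-0.328  0.272  0.25 ] open 0.0097 tau6 -0.215
t 21.95 pos [0.4923 0.0992 0.0603] xang -79.06 Ftool [ 1.23 -9.8  -2.42] Mz 0.320 M [-0.306  0.37   0.32 ] open 0.0095 tau6 -0.157
```

```bash
python3 -m crank '{"xyz":[[0,0.014,0]],"roll":[1.8]}' >/dev/null
python3 -c "
from h import *
feel()"
```

```text
t 22.05 pos [0.4922 0.0992 0.0603] xang -80.85 Ftool [ 1.25 -9.53 -3.82] Mz 0.372 M [-0.308  0.387  0.372] open 0.0096 tau6 -0.024
```

```bash
python3 -m crank '{"xyz":[[0,0.01,0]],"roll":[1.8]}' >/dev/null
python3 -c "
from h import *
feel()"
```

```text
t 22.15 pos [0.4922 0.0992 0.0602] xang -82.64 Ftool [ 1.22 -9.04 -2.81] Mz 0.402 M [-0.294  0.391  0.402] open 0.0095 tau6 0.004
```

A is firm, about 0.25 above running. Next is c.

```bash
python3 -m crank '{"xyz":[[0,0,0],[0,0,0],[0,0,0],[0,-2.6,0],[0,-2.6,0],[0,0,0]],"roll":[0,0,0,0,0,0]}' 0.13
python3 -c "
from h import *
feel();plan((.582,-.0647),.112,-63.3)"
```

```text
time: 22.75
tool_pos: [0.4942, 0.0996, 0.1141]
tool_rot: [-1.565, -0.001, -1.442]
contact_force: [1.7, 0.1, -0.1]
opening: 0.0402
t 22.75 pos [0.4942 0.0996 0.1141] xang -82.63 Ftool [0.09 0.06 1.66] Mz 0.021 M [-0.042 -0.136  0.021] open 0.0402 tau6 -0.002
t 22.75 pos [0.4942 0.0996 0.1141] xang -82.63 q6 -4.7 roll needed -19.33 | after roll, shift cm x 18.62 y 0.21 z 0.46
```

```bash
python3 -m crank '{"xyz":[[0,0,0],[0,0,0],[0,0,0],[3.72,0,0.09],[3.72,0,0.09],[3.72,0,0.09],[3.72,0,0.09],[3.72,0,0.1],[0,0,0],[0,0,0]],"roll":[-6.4,-6.4,-6.5,0,0,0,0,0,0,0]}'
python3 - <<'E'
from h import *
feel();plan((.582,-.0647),.063,-63.3)
cv2.imwrite("pics/w9.png",robot.read_camera("wrist")[150:300,200:360,::-1].repeat(3,0).repeat(3,1))
E
```

```text
time: 23.75
tool_pos: [0.5792, -0.0652, 0.1101]
tool_rot: [-1.572, 0.001, -1.107]
contact_force: [-0.7, -0.3, -0.2]
opening: 0.0399
t 23.75 pos [ 0.5792 -0.0652  0.1101] xang -63.43 Ftool [-0.    0.25 -0.78] Mz 0.026 M [ 0.01  -0.064  0.026] open 0.0399 tau6 -0.054
t 23.75 pos [ 0.5792 -0.0652  0.1101] xang -63.43 q6 -40.5 roll needed -0.13 | after roll, shift cm x 0.08 y 4.71 z 0.27
```

View pics/w9.png

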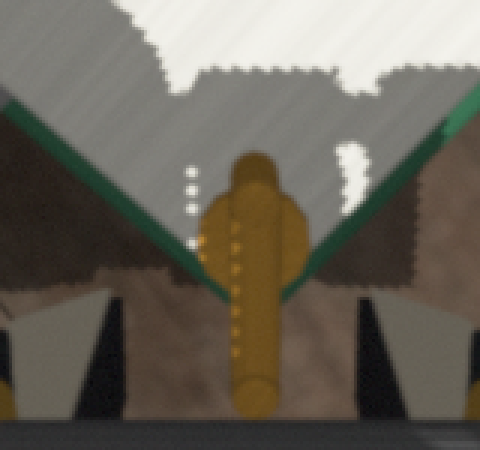

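```bash
python3 -m crank '{"xyz":[[0.05,1.15,0.13],[0.05,1.15,0.13],[0,1.2,0],[0,1.15,0],[0,0,0]],"roll":[0,0,0,0,0]}'
python3 -m crank '{"xyz":[[0,0,0],[0,0,0],[0,0,0],[0,0,0],[0,0,0],[0,0,0],[0,0,0]],"roll":[0,0,0,0,0,0,0]}' 1 60
python3 -c "
from h import *
feel()"
python3 -m crank '{"xyz":[[0,0.016,0],[0,0.016,0]],"roll":[2,2]}' >/dev/null
python3 -c "
from h import *
feel()"
```

```text
time: 24.3
tool_pos: [0.5811, -0.0639, 0.0625]
tool_rot: [-1.574, 0.003, -1.105]
contact_force: [-0.2, -0.3, -0.6]
opening: 0.0399
time: 25.0
tool_pos: [0.5824, -0.0648, 0.0653]
tool_rot: [-1.571, -0.0, -1.106]
contact_force: [-4.0, -2.5, 5.6]
opening: 0.0099
t 25.0 pos [ 0.5824 -0.0648  0.0653] xang -63.35 Ftool [ 0.41 -5.6  -4.72] Mz 0.039 M [-0.323  0.452  0.039] open 0.0099 tau6 0.029
t 25.2 pos [ 0.5824 -0.0648  0.065 ] xang -67.4 Ftool [ 1.13 -5.25 -4.34] Mz 0.174 M [-0.379  0.533  0.174] open 0.0095 tau6 -0.318
```

```bash
python3 -m crank '{"xyz":[[0,0.016,-0.02],[0,0.016,-0.02],[0,0.016,0],[0,0.016,0]],"roll":[2,2,2,2]}' >/dev/null
python3 -c "
from h import *
feel()"
python3 -m crank '{"xyz":[[0,0.016,0],[0,0.016,0],[0,0.016,0],[0,0.016,0]],"roll":[2,2,2,2]}' >/dev/null
python3 -c "
from h import *
feel()"
python3 -m crank '{"xyz":[[0,0.016,0],[0,0.016,0],[0,0.016,0]],"roll":[2,2,2]}' >/dev/null
python3 -c "
from h import *
feel()"
```

```text
t 25.6 pos [ 0.5823 -0.0649  0.0644] xang -75.41 Ftool [ 1.2  -5.46 -3.47] Mz 0.177 M [-0.29   0.378  0.177] open 0.0093 tau6 -0.281
t 26.0 pos [ 0.5821 -0.0649  0.0638] xang -83.4 Ftool [ 1.52 -5.9  -3.46] Mz 0.240 M [-0.317  0.464  0.24 ] open 0.0096 tau6 -0.266
t 26.3 pos [ 0.5821 -0.0649  0.0633] xang -89.4 Ftool [ 2.2  -6.74 -3.43] Mz 0.222 M [-0.306  0.522  0.222] open 0.0099 tau6 -0.251
```

```bash
python3 -m crank '{"xyz":[[0,0.016,0],[0,0.016,0]],"roll":[2,2]}' >/dev/null
python3 -c "
from h import *
feel()"
python3 -m crank '{"xyz":[[0,0.016,0],[0,0.016,0]],"roll":[2,2]}' >/dev/null
python3 -c "
from h import *
feel()"
```

```text
t 26.5 pos [ 0.582  -0.0649  0.063 ] xang -93.39 Ftool [ 1.69 -7.4  -3.74] Mz 0.262 M [-0.373  0.634  0.262] open 0.0095 tau6 -0.236
t 26.7 pos [ 0.5819 -0.065   0.0628] xang -97.39 Ftool [ 2.39 -7.61 -3.5 ] Mz 0.254 M [-0.375  0.634  0.254] open 0.0092 tau6 -0.208
```

```bash
python3 -m crank '{"xyz":[[0,0.016,0],[0,0.016,0]],"roll":[2,2]}' >/dev/null
python3 -c "
from h import *
feel()"
python3 -m crank '{"xyz":[[0,0.016,0]],"roll":[2]}' >/dev/null
python3 -c "
from h import *
feel()"
```

```text
t 26.9 pos [ 0.5819 -0.0649  0.0625] xang -101.38 Ftool [ 3.51 -8.78 -4.46] Mz 0.323 M [-0.311  0.754  0.323] open 0.0098 tau6 -0.111
t 27.0 pos [ 0.5819 -0.065   0.0625] xang -103.37 Ftool [ 3.38 -9.69 -4.43] Mz 0.382 M [-0.283  0.823  0.382] open 0.0094 tau6 -0.036
```

```bash
python3 -m crank '{"xyz":[[0,0.014,0]],"roll":[1.8]}' >/dev/null
python3 -c "
from h import *
feel()"
```

```text
t 27.1 pos [ 0.5819 -0.065   0.0624] xang -105.16 Ftool [ 2.24 -9.68 -4.33] Mz 0.426 M [-0.314  0.857  0.426] open 0.0095 tau6 0.110
```

C is firm at the same level as a. Next is b.

```bash
python3 -m crank '{"xyz":[[0,0,0],[0,0,0],[0,0,0],[0,-2.5,0],[0,-2.5,0],[0,0,0]],"roll":[0,0,0,0,0,0]}' 0.13
python3 -c "
from h import *
feel();plan((.4552,-.0277),.112,-89.8)"
```

```text
time: 27.7
tool_pos: [0.5844, -0.0649, 0.1147]
tool_rot: [-1.564, 0.0, -1.835]
contact_force: [-0.1, -0.4, -0.5]
opening: 0.0399
t 27.7 pos [ 0.5844 -0.0649  0.1147] xang -105.13 Ftool [0.44 0.48 0.01] Mz -0.035 M [-0.009 -0.06  -0.035] open 0.0399 tau6 -0.003
t 27.7 pos [ 0.5844 -0.0649  0.1147] xang -105.13 q6 1.3 roll needed -15.33 | after roll, shift cm x -3.77 y 0.27 z -12.90
```

```bash
python3 -m crank '{"xyz":[[0,0,0],[0,0,0],[-1.26,0,-4.3],[-1.26,0,-4.3],[-1.25,0,-4.3],[0,0,0],[0,0,0]],"roll":[-7.7,-7.6,0,0,0,0,0]}'
python3 - <<'E'
from h import *
feel();plan((.4552,-.0277),.063,-89.8)
cv2.imwrite("pics/w10.png",robot.read_camera("wrist")[150:300,200:360,::-1].repeat(3,0).repeat(3,1))
E
```

```text
time: 28.4
tool_pos: [0.4529, -0.0271, 0.1115]
tool_rot: [-1.57, -0.0, -1.568]
contact_force: [1.3, -0.6, 0.6]
opening: 0.0401
t 28.4 pos [ 0.4529 -0.0271  0.1115] xang -89.82 Ftool [ 0.58 -0.58  1.32] Mz -0.076 M [-0.08  -0.135 -0.076] open 0.0401 tau6 -0.002
t 28.4 pos [ 0.4529 -0.0271  0.1115] xang -89.82 q6 -13.3 roll needed -0.02 | after roll, shift cm x 0.06 y 4.85 z 0.23
```

View pics/w10.png

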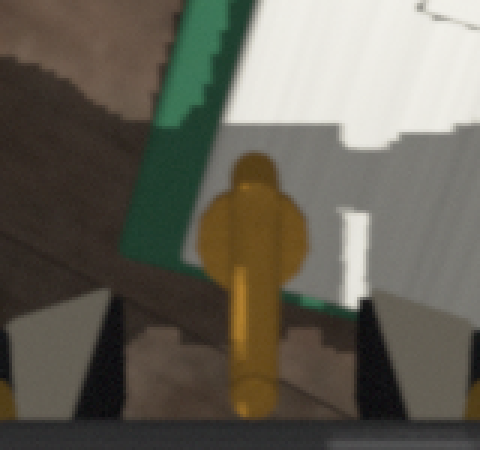

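```bash
python3 -m crank '{"xyz":[[0.03,1.2,0.12],[0.03,1.2,0.12],[0,1.2,0],[0,1.2,0],[0,0,0]],"roll":[0,0,0,0,0]}'
python3 -m crank '{"xyz":[[0,0,0],[0,0,0],[0,0,0],[0,0,0],[0,0,0],[0,0,0],[0,0,0]],"roll":[0,0,0,0,0,0,0]}' 1 60
python3 -c "
from h import *
feel()"
python3 -m crank '{"xyz":[[0,0.016,0],[0,0.016,0]],"roll":[2,2]}' >/dev/null
python3 -c "
from h import *
feel()"
python3 -m crank '{"xyz":[[0,0.016,0],[0,0.016,0],[0,0.016,0],[0,0.016,0]],"roll":[2,2,2,2]}' >/dev/null
python3 -c "
from h import *
feel()"
```

```text
time: 28.95
tool_pos: [0.4561, -0.0282, 0.0621]
tool_rot: [-1.572, 0.0, -1.568]
contact_force: [1.0, -0.7, 0.5]
opening: 0.0399
time: 29.65
tool_pos: [0.4553, -0.028, 0.0639]
tool_rot: [-1.571, -0.0, -1.568]
contact_force: [-2.4, -1.4, 6.4]
opening: 0.0094
t 29.65 pos [ 0.4553 -0.028   0.0639] xang -89.85 Ftool [ 1.38 -6.41 -2.38] Mz -0.100 M [-0.181  0.416 -0.1  ] open 0.0094 tau6 -0.078
t 29.85 pos [ 0.4552 -0.0279  0.0636] xang -93.9 Ftool [-0.2  -6.82 -3.43] Mz 0.073 M [-0.111  0.519  0.073] open 0.0097 tau6 -0.426
t 30.25 pos [ 0.4551 -0.0279  0.063 ] xang -101.9 Ftool [ 1.67 -6.8  -3.64] Mz 0.043 M [-0.14   0.594  0.043] open 0.0095 tau6 -0.406
```

```bash
python3 -m crank '{"xyz":[[0,0.016,0],[0,0.016,0],[0,0.016,0],[0,0.016,0]],"roll":[2,2,2,2]}' >/dev/null
python3 -c "
from h import *
feel()"
python3 -m crank '{"xyz":[[0,0.016,0],[0,0.016,0],[0,0.016,0],[0,0.016,0]],"roll":[2,2,2,2]}' >/dev/null
python3 -c "
from h import *
feel()"
python3 -m crank '{"xyz":[[0,0.016,0],[0,0.016,0]],"roll":[2,2]}' >/dev/null
python3 -c "
from h import *
feel()"
```

```text
t 30.65 pos [ 0.455  -0.0279  0.0624] xang -109.9 Ftool [ 2.97 -7.72 -2.95] Mz 0.046 M [-0.123  0.601  0.046] open 0.0095 tau6 -0.408
t 31.05 pos [ 0.4549 -0.0279  0.0617] xang -117.91 Ftool [ 2.51 -7.67 -3.59] Mz 0.098 M [-0.102  0.693  0.098] open 0.0094 tau6 -0.410
t 31.25 pos [ 0.4549 -0.0279  0.0614] xang -121.91 Ftool [ 3.17 -8.06 -2.67] Mz 0.058 M [-0.066  0.687  0.058] open 0.0097 tau6 -0.411
```

```bash
python3 -m crank '{"xyz":[[0,0.016,0],[0,0.016,0]],"roll":[2,2]}' >/dev/null
python3 -c "
from h import *
feel()"
python3 -m crank '{"xyz":[[0,0.016,0]],"roll":[2]}' >/dev/null
python3 -c "
from h import *
feel()"
python3 -m crank '{"xyz":[[0,0.016,0]],"roll":[2]}' >/dev/null
python3 -c "
from h import *
feel()"
```

```text
t 31.45 pos [ 0.4549 -0.0278  0.0611] xang -125.9 Ftool [ 2.93 -9.86 -3.73] Mz 0.094 M [-0.029  0.807  0.094] open 0.0093 tau6 -0.358
t 31.55 pos [ 0.4548 -0.0278  0.0611] xang -127.89 Ftool [  3.05 -11.35  -3.45] Mz 0.159 M [-0.089  0.846  0.159] open 0.0097 tau6 -0.281
t 31.65 pos [ 0.4548 -0.0278  0.061 ] xang -129.88 Ftool [  3.97 -11.95  -4.98] Mz 0.276 M [-0.051  0.928  0.276] open 0.0095 tau6 -0.208
```

```bash
python3 -m crank '{"xyz":[[0,0.012,0]],"roll":[2]}' >/dev/null
python3 -c "
from h import *
feel()"
```

```text
t 31.75 pos [ 0.4548 -0.0278  0.0609] xang -131.87 Ftool [  2.57 -12.23  -4.72] Mz 0.343 M [0.021 0.985 0.343] open 0.0097 tau6 -0.135
```

B is firm, about 0.28 above running. Next is d.

```bash
python3 -m crank '{"xyz":[[0,0,0],[0,0,0],[0,0,0],[0,-2.6,0],[0,-2.6,0],[0,0,0]],"roll":[0,0,0,0,0,0]}' 0.13
python3 -c "
from h import *
feel();plan((.6184,.0619),.112,-127.6)"
```

```text
time: 32.35
tool_pos: [0.4576, -0.0283, 0.1148]
tool_rot: [-1.565, 0.003, -2.301]
contact_force: [0.4, -0.3, -0.3]
opening: 0.0398
t 32.35 pos [ 0.4576 -0.0283  0.1148] xang -131.83 Ftool [-0.03  0.25  0.49] Mz -0.007 M [-0.075 -0.042 -0.007] open 0.0398 tau6 -0.003
t 32.35 pos [ 0.4576 -0.0283  0.1148] xang -131.83 q6 28.7 roll needed -4.23 | after roll, shift cm x -16.96 y 0.28 z 7.24
```

```bash
python3 -m crank '{"xyz":[[0,0,0],[-4.24,0,1.81],[-4.24,0,1.81],[-4.24,0,1.81],[-4.24,0,1.81],[0,0,0],[0,0,0]],"roll":[-4.2,0,0,0,0,0,0]}'
python3 - <<'E'
from h import *
feel();plan((.6184,.0619),.064,-127.6)
cv2.imwrite("pics/w11.png",robot.read_camera("wrist")[150:300,200:360,::-1].repeat(3,0).repeat(3,1))
E
```

```text
time: 33.05
tool_pos: [0.616, 0.0627, 0.1103]
tool_rot: [-1.573, -0.002, -2.226]
contact_force: [-0.6, 0.7, 0.1]
opening: 0.0402
t 33.05 pos [0.616  0.0627 0.1103] xang -127.57 Ftool [-0.18 -0.11 -0.89] Mz 0.037 M [-0.016 -0.016  0.037] open 0.0402 tau6 0.046
t 33.05 pos [0.616  0.0627 0.1103] xang -127.57 q6 36.3 roll needed 0.03 | after roll, shift cm x -0.09 y 4.63 z 0.24
```

View pics/w11.png

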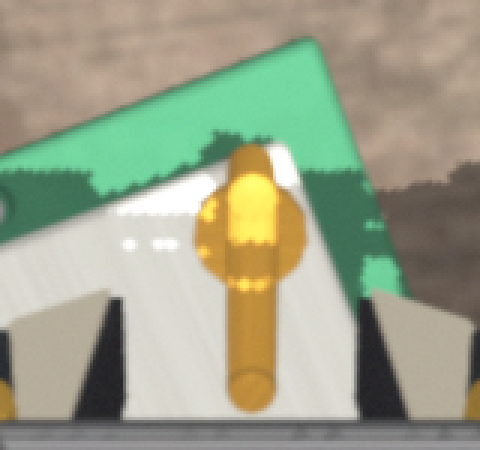

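```bash
python3 -m crank '{"xyz":[[-0.04,1.15,0.1],[-0.04,1.15,0.1],[0,1.15,0],[0,1.15,0],[0,0,0]],"roll":[0,0,0,0,0]}'
python3 -m crank '{"xyz":[[0,0,0],[0,0,0],[0,0,0],[0,0,0],[0,0,0],[0,0,0],[0,0,0]],"roll":[0,0,0,0,0,0,0]}' 1 60
python3 -c "
from h import *
feel()"
python3 -m crank '{"xyz":[[0,0.016,0],[0,0.016,0]],"roll":[2,2]}' >/dev/null
python3 -c "
from h import *
feel()"
python3 -m crank '{"xyz":[[0,0.016,0],[0,0.016,0],[0,0.016,0],[0,0.016,0]],"roll":[2,2,2,2]}' >/dev/null
python3 -c "
from h import *
feel()"
```

```text
time: 33.6
tool_pos: [0.6169, 0.0614, 0.0638]
tool_rot: [-1.574, -0.003, -2.228]
contact_force: [0.8, 0.2, 0.2]
opening: 0.04
time: 34.3
tool_pos: [0.6184, 0.0619, 0.0667]
tool_rot: [-1.571, 0.0, -2.228]
contact_force: [-3.1, 2.7, 4.7]
opening: 0.0096
t 34.3 pos [0.6184 0.0619 0.0667] xang -127.64 Ftool [-0.26 -4.68 -4.09] Mz -0.008 M [ 0.318  0.407 -0.008] open 0.0096 tau6 0.025
t 34.5 pos [0.6183 0.0619 0.0663] xang -131.71 Ftool [ 1.3  -4.83 -3.07] Mz 0.103 M [0.321 0.483 0.103] open 0.0096 tau6 -0.421
t 34.9 pos [0.6183 0.062  0.0657] xang -139.72 Ftool [ 1.56 -5.75 -4.07] Mz 0.078 M [0.362 0.505 0.078] open 0.0097 tau6 -0.399
```

```bash
python3 -m crank '{"xyz":[[0,0.016,0],[0,0.016,0],[0,0.016,0],[0,0.016,0]],"roll":[2,2,2,2]}' >/dev/null
python3 -c "
from h import *
feel()"
python3 -m crank '{"xyz":[[0,0.016,0],[0,0.016,0],[0,0.016,0],[0,0.016,0]],"roll":[2,2,2,2]}' >/dev/null
python3 -c "
from h import *
feel()"
python3 -m crank '{"xyz":[[0,0.016,0],[0,0.016,0]],"roll":[2,2]}' >/dev/null
python3 -c "
from h import *
feel()"
```

```text
t 35.3 pos [0.6182 0.0621 0.0651] xang -147.72 Ftool [ 0.57 -6.39 -3.76] Mz 0.056 M [0.494 0.629 0.056] open 0.0096 tau6 -0.400
t 35.7 pos [0.6181 0.0622 0.0645] xang -155.71 Ftool [ 2.03 -6.74 -4.14] Mz 0.094 M [0.501 0.636 0.094] open 0.0096 tau6 -0.401
t 35.9 pos [0.6181 0.0622 0.0642] xang -159.71 Ftool [ 2.82 -7.15 -4.46] Mz 0.157 M [0.5   0.686 0.157] open 0.0095 tau6 -0.341
```

Load on d starts to climb at 32°, so I go in single steps from here.

```bash
python3 -m crank '{"xyz":[[0,0.016,0]],"roll":[2]}' >/dev/null
python3 -c "
from h import *
feel()"
python3 -m crank '{"xyz":[[0,0.014,0]],"roll":[2]}' >/dev/null
python3 -c "
from h import *
feel()"
```

```text
t 36.0 pos [0.6181 0.0622 0.0641] xang -161.7 Ftool [ 2.89 -6.24 -4.7 ] Mz 0.229 M [0.569 0.784 0.229] open 0.0097 tau6 -0.262
t 36.1 pos [0.6181 0.0622 0.064 ] xang -163.69 Ftool [ 4.29 -7.11 -4.53] Mz 0.257 M [0.548 0.797 0.257] open 0.0095 tau6 -0.185
```

```bash
python3 -m crank '{"xyz":[[0,0.012,0]],"roll":[2]}' >/dev/null
python3 -c "
from h import *
feel()"
python3 -m crank '{"xyz":[[0,0,0],[0,0,0],[0,0,0],[0,-2.6,0],[0,-2.6,0],[0,0,0]],"roll":[0,0,0,0,0,0]}' 0.13
python3 -c "
from h import *
feel()
cv2.imwrite('pics/sd12.png',cv2.resize(robot.read_camera('side')[170:290,180:340,::-1],None,fx=5,fy=5))
plan((.4918,.0995),.112,-82.6)"
```

```text
t 36.2 pos [0.6181 0.0623 0.064 ] xang -165.68 Ftool [ 2.64 -7.99 -3.89] Mz 0.297 M [0.631 0.774 0.297] open 0.0097 tau6 -0.109
time: 36.8
tool_pos: [0.6208, 0.0613, 0.1188]
tool_rot: [-1.569, 0.007, -2.891]
contact_force: [0.6, 0.4, 1.0]
opening: 0.0399
t 36.8 pos [0.6208 0.0613 0.1188] xang -165.65 Ftool [-0.73 -0.96 -0.23] Mz 0.029 M [0.017 0.014 0.029] open 0.0399 tau6 -0.000
t 36.85 pos [0.6197 0.0614 0.1168] xang -165.65 q6 74.3 roll needed -83.05 | after roll, shift cm x -5.43 y 0.48 z -12.19
```

View pics/sd12.png

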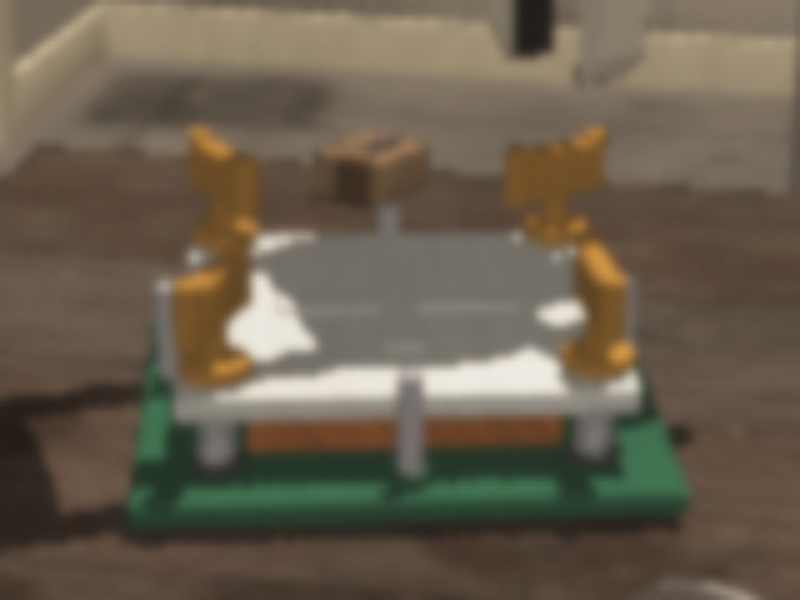

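All four are turned in order and the plate looks level. B and d ended with lower absolute torque (0.34 and 0.30) than a and c (about 0.41), so I'll regrip d and check it.

```bash
python3 -c "
from h import *
plan((.6181,.0623),.0615,-165.7)"
python3 -m crank '{"xyz":[[0.13,1.3,-0.13],[0,1.4,0],[0,1.4,0],[0,1.3,0],[0,0,0]],"roll":[0,0,0,0,0]}'
python3 -m crank '{"xyz":[[0,0,0],[0,0,0],[0,0,0],[0,0,0],[0,0,0],[0,0,0],[0,0,0]],"roll":[0,0,0,0,0,0,0]}' 1 60
python3 -c "
from h import *
feel()"
python3 -m crank '{"xyz":[[0,0.005,0]],"roll":[1]}' >/dev/null
python3 -c "
from h import *
feel()"
python3 -m crank '{"xyz":[[0,0.005,0]],"roll":[1]}' >/dev/null
python3 -c "
from h import *
feel()"
```

```text
t 36.85 pos [0.6197 0.0614 0.1168] xang -165.65 q6 74.3 roll needed 0.05 | after roll, shift cm x 0.13 y 5.53 z -0.13
time: 37.35
tool_pos: [0.615, 0.0625, 0.0578]
tool_rot: [-1.572, -0.006, -2.891]
contact_force: [-0.5, -0.1, 0.1]
opening: 0.0399
time: 38.05
tool_pos: [0.6173, 0.0623, 0.0618]
tool_rot: [-1.57, 0.001, -2.891]
contact_force: [-0.5, -1.9, 3.4]
opening: 0.0095
t 38.05 pos [0.6173 0.0623 0.0618] xang -165.63 Ftool [ 0.92 -3.44  1.7 ] Mz 0.233 M [-0.288  0.03   0.233] open 0.0095 tau6 0.196
t 38.15 pos [0.6173 0.0623 0.0618] xang -166.67 Ftool [ 0.79 -5.48  1.93] Mz 0.301 M [-0.329  0.088  0.301] open 0.0097 tau6 -0.118
t 38.25 pos [0.6172 0.0623 0.0617] xang -167.71 Ftool [ 0.73 -5.78  1.71] Mz 0.330 M [-0.2    0.062  0.33 ] open 0.0097 tau6 0.133
```

```bash
python3 -m crank '{"xyz":[[0,0.008,0]],"roll":[1.5]}' >/dev/null
python3 -c "
from h import *
feel()"
python3 -m crank '{"xyz":[[0,0,0],[0,0,0],[0,0,0],[0,-2.7,0],[0,-2.7,0],[0,0,0]],"roll":[0,0,0,0,0,0]}' 0.13
python3 -c "
from h import *
plan((.4922,.0993),.115,-82.6)"
```

```text
t 38.35 pos [0.6173 0.0623 0.0617] xang -169.21 Ftool [ 0.61 -4.75  2.03] Mz 0.485 M [-0.294  0.124  0.485] open 0.0094 tau6 0.038
time: 38.95
tool_pos: [0.619, 0.0627, 0.1187]
tool_rot: [-1.57, 0.007, -2.952]
contact_force: [0.9, 0.2, -0.2]
opening: 0.04
t 38.95 pos [0.619  0.0627 0.1187] xang -169.15 q6 77.9 roll needed -86.55 | after roll, shift cm x -5.26 y 0.37 z -12.10
```

D reads about 0.4–0.48. Now I check a, c and b the same way.

```bash
python3 -m crank '{"xyz":[[0,0,0],[0,0,0],[0,0,0],[0,0,0],[0,0,0],[0,0,0],[0,0,0],[0,0,0],[0,0,0],[0,0,0],[0,0,0],[-1.75,0,-4.03],[-1.75,0,-4.03],[-1.76,0,-4.04],[0,0,0],[0,0,0]],"roll":[-7.87,-7.87,-7.87,-7.87,-7.87,-7.87,-7.87,-7.87,-7.87,-7.87,-7.87,0,0,0,0,0]}'
python3 - <<'E'
from h import *
feel();plan((.4922,.0993),.060,-82.6)
cv2.imwrite("pics/w13.png",robot.read_camera("wrist")[150:300,200:360,::-1].repeat(3,0).repeat(3,1))
E
```

```text
time: 40.55
tool_pos: [0.4896, 0.0994, 0.1149]
tool_rot: [-1.571, -0.0, -1.44]
contact_force: [0.8, -0.1, 0.1]
opening: 0.04
t 40.55 pos [0.4896 0.0994 0.1149] xang -82.53 Ftool [ 0.22 -0.07  0.75] Mz -0.021 M [-0.055 -0.136 -0.021] open 0.0400 tau6 0.021
t 40.55 pos [0.4896 0.0994 0.1149] xang -82.53 q6 -4.8 roll needed 0.07 | after roll, shift cm x 0.04 y 5.49 z 0.25
```

View pics/w13.png

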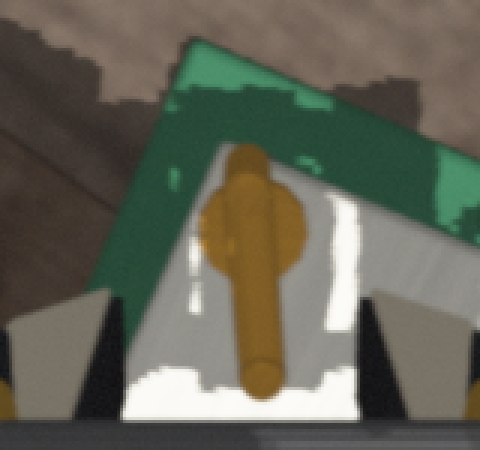

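The bar sits 3° behind the last jaw angle because of give in the grip. I'll align to it before gripping.

```bash
python3 -m crank '{"xyz":[[0.02,1.3,0.12],[0.02,1.4,0.12],[0,1.4,0],[0,1.3,0],[0,0,0]],"roll":[-3.3,0,0,0,0]}'
python3 -m crank '{"xyz":[[0,0,0],[0,0,0],[0,0,0],[0,0,0],[0,0,0],[0,0,0],[0,0,0]],"roll":[0,0,0,0,0,0,0]}' 1 60
python3 -c "
from h import *
feel()"
python3 -m crank '{"xyz":[[0,0,0]],"roll":[1.2]}' >/dev/null
python3 -c "
from h import *
feel()"
python3 -m crank '{"xyz":[[0,0,0]],"roll":[1.2]}' >/dev/null
python3 -c "
from h import *
feel()"
```

```text
time: 41.1
tool_pos: [0.4928, 0.0986, 0.0593]
tool_rot: [-1.573, 0.0, -1.385]
contact_force: [-0.1, -0.3, 0.0]
opening: 0.0397
time: 41.8
tool_pos: [0.4923, 0.0989, 0.0615]
tool_rot: [-1.571, -0.0, -1.383]
contact_force: [-1.9, -1.2, 5.4]
opening: 0.0098
t 41.8 pos [0.4923 0.0989 0.0615] xang -79.24 Ftool [ 0.84 -5.4  -2.1 ] Mz 0.186 M [-0.174  0.398  0.186] open 0.0098 tau6 0.205
t 41.9 pos [0.4923 0.099  0.0615] xang -80.45 Ftool [ 0.4  -5.78 -3.66] Mz 0.321 M [-0.158  0.413  0.321] open 0.0094 tau6 -0.122
t 42.0 pos [0.4923 0.099  0.0614] xang -81.67 Ftool [ 1.22 -4.25 -3.74] Mz 0.495 M [-0.141  0.37   0.495] open 0.0096 tau6 0.161
```

A holds at about 0.5 without yielding, so it is firm and not over-tight. On to c.

```bash
python3 -m crank '{"xyz":[[0,0,0],[0,0,0],[0,0,0],[0,-2.7,0],[0,-2.7,0],[0,0,0]],"roll":[0,0,0,0,0,0]}' 0.13
python3 -c "
from h import *
plan((.5819,-.0650),.115,-102.5)"
```

```text
time: 42.6
tool_pos: [0.4948, 0.0992, 0.118]
tool_rot: [-1.564, -0.001, -1.425]
contact_force: [-0.1, 0.7, 0.6]
opening: 0.0397
t 42.6 pos [0.4948 0.0992 0.118 ] xang -81.67 q6 -5.7 roll needed 20.83 | after roll, shift cm x 14.15 y 0.30 z 12.06
```

```bash
python3 -m crank '{"xyz":[[0,0,0],[0,0,0],[0,0,0],[2.83,0,2.41],[2.83,0,2.41],[2.83,0,2.41],[2.83,0,2.41],[2.83,0,2.41],[0,0,0],[0,0,0]],"roll":[6.9,6.9,7,0,0,0,0,0,0,0]}'
python3 - <<'E'
from h import *
feel();plan((.5819,-.0650),.062,-102.5)
cv2.imwrite("pics/w14.png",robot.read_camera("wrist")[150:300,200:360,::-1].repeat(3,0).repeat(3,1))
E
```

```text
time: 43.6
tool_pos: [0.5791, -0.0655, 0.1139]
tool_rot: [-1.573, 0.0, -1.79]
contact_force: [-0.2, 0.8, 0.0]
opening: 0.0398
t 43.6 pos [ 0.5791 -0.0655  0.1139] xang -102.57 Ftool [-0.77 -0.02 -0.36] Mz 0.031 M [-0.05  -0.064  0.031] open 0.0398 tau6 -0.053
t 43.6 pos [ 0.5791 -0.0655  0.1139] xang -102.57 q6 -1.4 roll needed -0.07 | after roll, shift cm x -0.11 y 5.19 z 0.26
```

View pics/w14.png

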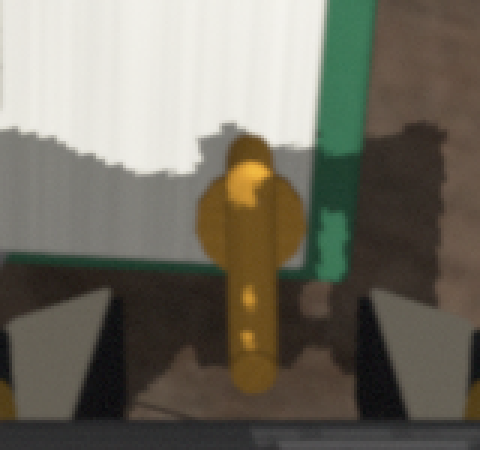

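```bash
python3 -m crank '{"xyz":[[-0.05,1.2,0.11],[-0.05,1.3,0.11],[0,1.3,0],[0,1.3,0],[0,0,0]],"roll":[-0.5,0,0,0,0]}'
python3 -m crank '{"xyz":[[0,0,0],[0,0,0],[0,0,0],[0,0,0],[0,0,0],[0,0,0],[0,0,0]],"roll":[0,0,0,0,0,0,0]}' 1 60
python3 -c "
from h import *
feel()"
python3 -m crank '{"xyz":[[0,0,0]],"roll":[1.2]}' >/dev/null
python3 -c "
from h import *
feel()"
python3 -m crank '{"xyz":[[0,0,0]],"roll":[1.2]}' >/dev/null
python3 -c "
from h import *
feel()"
```

```text
time: 44.15
tool_pos: [0.5804, -0.064, 0.0613]
tool_rot: [-1.576, 0.0, -1.779]
contact_force: [-0.5, 0.4, 0.2]
opening: 0.0395
time: 44.85
tool_pos: [0.5819, -0.0647, 0.0646]
tool_rot: [-1.571, -0.0, -1.78]
contact_force: [-3.1, -0.1, 5.0]
opening: 0.0096
t 44.85 pos [ 0.5819 -0.0647  0.0646] xang -101.96 Ftool [ 0.76 -5.01 -2.98] Mz 0.112 M [0.016 0.406 0.112] open 0.0096 tau6 0.117
t 44.95 pos [ 0.5819 -0.0647  0.0645] xang -103.17 Ftool [ 0.64 -5.25 -2.95] Mz 0.254 M [0.072 0.421 0.254] open 0.0092 tau6 -0.166
t 45.05 pos [ 0.5819 -0.0647  0.0645] xang -104.38 Ftool [ 0.15 -4.66 -2.97] Mz 0.410 M [0.004 0.416 0.41 ] open 0.0098 tau6 0.117
```

C holds at 0.41 as left. On to b.

```bash
python3 -m crank '{"xyz":[[0,0,0],[0,0,0],[0,0,0],[0,-2.6,0],[0,-2.6,0],[0,0,0]],"roll":[0,0,0,0,0,0]}' 0.13
python3 -c "
from h import *
plan((.4548,-.0278),.115,-129.5)"
```

```text
time: 45.65
tool_pos: [0.5842, -0.0651, 0.1194]
tool_rot: [-1.564, 0.0, -1.822]
contact_force: [0.2, 0.7, 0.1]
opening: 0.04
t 45.65 pos [ 0.5842 -0.0651  0.1194] xang -104.37 q6 0.5 roll needed 25.13 | after roll, shift cm x 5.35 y 0.44 z -12.36
```

```bash
python3 -m crank '{"xyz":[[0,0,0],[0,0,0],[0,0,0],[1.78,0,-4.12],[1.78,0,-4.12],[1.79,0,-4.12],[0,0,0],[0,0,0]],"roll":[8.4,8.4,8.3,0,0,0,0,0]}'
python3 - <<'E'
from h import *
feel();plan((.4548,-.0278),.0615,-129.5)
cv2.imwrite("pics/w15.png",robot.read_camera("wrist")[150:300,200:360,::-1].repeat(3,0).repeat(3,1))
E
```

```text
time: 46.45
tool_pos: [0.4523, -0.0272, 0.116]
tool_rot: [-1.57, 0.0, -2.259]
contact_force: [0.5, 0.3, 1.5]
opening: 0.0401
t 46.45 pos [ 0.4523 -0.0272  0.116 ] xang -129.46 Ftool [-0.56 -1.53  0.25] Mz -0.030 M [-0.012 -0.086 -0.03 ] open 0.0401 tau6 -0.004
t 46.45 pos [ 0.4523 -0.0272  0.116 ] xang -129.46 q6 26.3 roll needed 0.04 | after roll, shift cm x -0.11 y 5.45 z 0.23
```

View pics/w15.png

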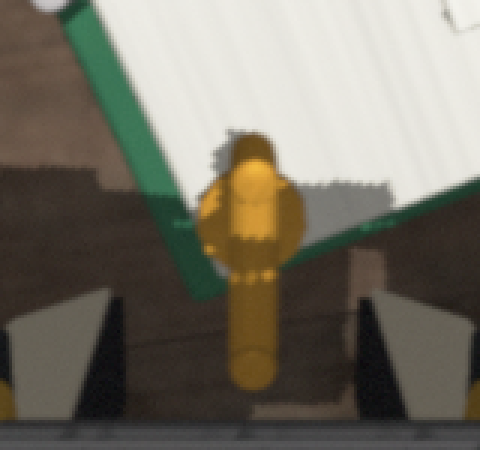

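```bash
python3 -m crank '{"xyz":[[-0.05,1.25,0.11],[-0.05,1.4,0.11],[0,1.4,0],[0,1.3,0],[0,0,0]],"roll":[0,0,0,0,0]}'
python3 -m crank '{"xyz":[[0,0,0],[0,0,0],[0,0,0],[0,0,0],[0,0,0],[0,0,0],[0,0,0]],"roll":[0,0,0,0,0,0,0]}' 1 60
python3 -c "
from h import *
feel()"
python3 -m crank '{"xyz":[[0,0,0]],"roll":[1.2]}' >/dev/null
python3 -c "
from h import *
feel()"
python3 -m crank '{"xyz":[[0,0,0]],"roll":[1.2]}' >/dev/null
python3 -c "
from h import *
feel()"
```

```text
time: 47.0
tool_pos: [0.4554, -0.0283, 0.061]
tool_rot: [-1.572, -0.001, -2.26]
contact_force: [-0.1, -0.3, 0.1]
opening: 0.0401
time: 47.7
tool_pos: [0.4548, -0.0277, 0.063]
tool_rot: [-1.571, 0.0, -2.26]
contact_force: [-2.0, 2.1, 5.8]
opening: 0.0093
t 47.7 pos [ 0.4548 -0.0277  0.063 ] xang -129.48 Ftool [-0.33 -5.78 -2.86] Mz -0.044 M [ 0.373  0.256 -0.044] open 0.0093 tau6 -0.035
t 47.8 pos [ 0.4548 -0.0278  0.063 ] xang -130.67 Ftool [-0.81 -5.55 -2.94] Mz 0.256 M [0.474 0.267 0.256] open 0.0097 tau6 -0.206
t 47.9 pos [ 0.4548 -0.0278  0.0629] xang -131.88 Ftool [-1.06 -4.09 -2.61] Mz 0.403 M [0.456 0.287 0.403] open 0.0099 tau6 0.065
```

All four hold at about 0.40–0.49 N m. I'll release, retreat upwards and take a last look.

```bash
python3 -m crank '{"xyz":[[0,0,0],[0,0,0],[0,0,0],[0,-2.7,0],[0,-2.7,0],[0,-4,0],[0,-4,0],[0,0,0],[0,0,0]],"roll":[0,0,0,0,0,0,0,0,0]}' 0.13
python3 -c "
from h import *
feel()
a=robot.read_camera('side')[170:290,180:340,::-1];b=robot.read_camera('scene')[150:310,190:400,::-1]
cv2.imwrite('pics/sd16.png',cv2.resize(a,None,fx=5,fy=5))
cv2.imwrite('pics/sc16.png',cv2.resize(b,None,fx=3.7,fy=3.7))"
```

```text
time: 48.8
tool_pos: [0.4552, -0.0281, 0.197]
tool_rot: [-1.569, 0.001, -2.302]
contact_force: [-0.4, -0.8, -1.0]
opening: 0.0396
t 48.8 pos [ 0.4552 -0.0281  0.197 ] xang -131.87 Ftool [0.88 1.04 0.24] Mz 0.018 M [-0.006  0.03   0.018] open 0.0396 tau6 0.001
```

View pics/sd16.png

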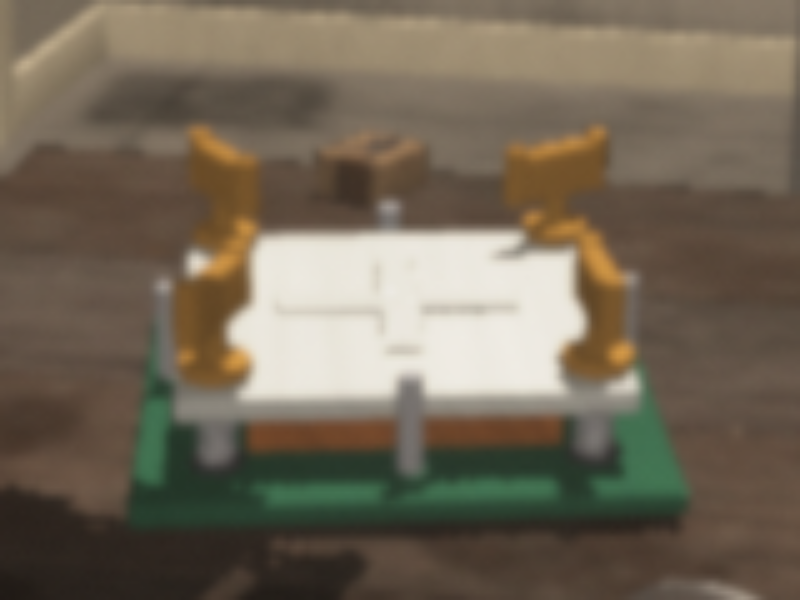

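View pics/sc16.png

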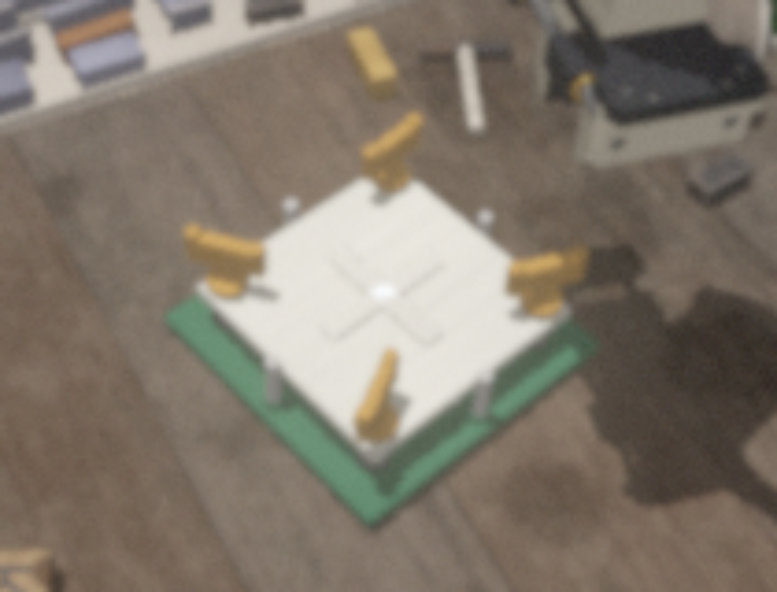

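The plate lies level on the block. The front edge is at about row 405 on both sides, all four wings are about 85–95° round, the bystanders look undisturbed, and the gripper is clear.

```bash
python3 -c "
from cell import robot
robot.hand_in();print(robot.observe()['time'])"
```

```text
the job is handed in; nothing more can be done
the job is handed in; nothing more can be done
```

The block is clamped and the job was handed in at about 49 s.

- **Round one:** I went round a–c–b–d and gave each wing about 43°. None of them was tight.
- **Round two:** I went round in the same order until each torque climbed clearly above its running level. The jaws turned about 52° on a, 42° on c, 42° on b and 38° on d.
- **After round two:** d and b had ended lower in absolute torque than a and c. I gave d about 3.5° more by the jaws. I then felt a, c and b again with nudges of about 2.4°, which may have advanced them very slightly.

**Last checks:**
- **Torque:** the four screws held at about 0.40–0.49 N m. That is roughly 0.25–0.4 above running on a, c and b. D's last reading was 0.485, about 0.4 above running, though I judged it nearer 0.40 because the readings are noisy.
- **Plate and bystanders:** the side and scene pictures show the plate level and the things nearby looking undisturbed. The gripper was clear.

**What disagreed:**
- The torque readings scatter by about 0.03–0.05 N m. Running torque on b and d read only 0.05–0.1, because the plate was already off them, so the "above running" figures carry that uncertainty.
- Under load the wings lag the jaws by up to about 3°. A turned some 10° further than the others in round two. While it went down first the plate was tilted by roughly 1°, from geometry and not measured, and it came level as the others followed.

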